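Load a reference standard into the test reader with sprung tongs

TASK

Take the sprung tongs from their blue holder, squeeze them on the orange-topped glass standard in the rack, and carry it to the reader on the bench. Push it down into the reader's well through the drag of the seat until it is fully home, and press it there with about 15 N for a moment (never above 25 N: it is glass, and the well's depth is different every time, so feel for it). Then let go of it and stand the tongs back in their holder; touch the standard only with the tongs, squeeze it gently and leave everything else as it is.

Things in the scene. Friction and masses are not known exactly. Their poses are not given: they have to be found in the camera images.
- tongs: Steel sprung tongs, 112 mm tall, about 100 g, standing tips-down in the holder. Origin: midway between the tips' lower ends; z up to the head, y the line along which the arms close (half-turn symmetric). The arms, 14 mm wide along x, hinge at the head 105 mm up and are linked; the tips move 2.6 times as far as the pads.
- tongs_pads (a point): Where to hold: midway between the black rubber pads outside the arms, 65 mm above the tip ends; pads 24 mm tall, head ends 47 mm above. Width over the pads: 46 mm free, about 35 mm when on a 16 mm standard. Spring: 6 N per pad at first, 10 N at 35 mm. Squeezed to 43 mm the tongs are held but still open; closing on with 15 to 30 N grips the standard (tips get 0.4 of the force above the spring's).
- tongs_tips (a point): Midway between the tips, 7 mm above their lower ends: their mid-height. Black tips 14 mm tall, 16 mm wide along x, with vertical V grooves that centre a round body. Free, 55 mm over their backs. With the pads squeezed to 43 mm they are still about 30 mm apart.
- stand: Blue plastic holder of the tongs, fixed: an open pocket 68 mm along its y by 24 mm along its x inside, walls 5 mm, rim 38 mm above the table, inner floor 5 mm above the table; a flat foot 75 x 118 mm. Origin: centre of its underside. The tongs stand in it with their y along its y, tips on the inner floor.
- std_orange: The standard to load: amber glass rod 16 mm wide, bevelled at the foot, in an ORANGE sleeve from 60 mm up: a stop collar 23 mm wide (60 to 66 mm above the foot), then a 16 mm neck to the top at 88 mm. About 35 g. Origin: centre of its foot; z up. Hold it by the neck with the tip ends 0 to 2 mm above the collar (68 mm above the foot), so that the tips bear on the collar to push it down.
- rack: White rack, fixed, 190 x 60 mm foot, 30 mm tall, with three holes 50 mm apart along its x, 18 mm wide and 20 mm deep (floor 10 mm above the table); the three standards stand in them in any order. Origin: centre of its underside.
- reader: White bench reader, fixed: a block 100 (x) x 120 (y) x 80 mm tall with the well in the middle of its top, and a 92 mm tall display part on its +x side from 50 to 105 mm out. Origin: centre of the block's underside, straight below the well.
- well (a point): Centre of the mouth of the vertical well, at the block's top (80 mm up); 18 mm wide, 2.5 mm bevel. In it is an orange seat, face 12 to 38 mm down at the start (hidden, new every time). Pushed by the foot it drags down 10 mm with about 6 N and stays put, then meets a cushioned stop: the force climbs about 5 N per mm to 25 N, then steeply. Fully home, the foot is 22 to 52 mm down.
- std_blue: Another standard of the same make with a blue top, in the rack. Leave it.
- std_white: Another standard of the same make with a white top, in the rack. Leave it.
- carton: Orange, white and yellow kit carton, 55 x 120 x 85 mm tall, standing on the table. Leave it. Origin: centre of its underside.
- flask: White bottle with a blue cap, 48 mm wide, 115 mm tall. Leave it. Origin: centre of its underside.
- dropper: Small white dropper bottle with a blue cap, 26 mm wide, 65 mm tall. Leave it. Origin: centre of its underside.
- dish: Flat covered dish, 94 mm wide, 21 mm tall. Leave it. Origin: centre of its underside.
- marker: White and blue marker pen, 130 mm long, lying along its x, 16 mm thick. Leave it. Origin: under its middle.
There are look-alikes about, which are no part of the job. Leave any green look-alike of the reader alone.

How it is judged (in metres and radians):
On the way, in this order (a step that is already met when the one before it is completed fails the run):
1. the orange standard is lifted clear of the rack in the tongs (z of std_orange in the frame of rack above 0.035 m and contact force between std_orange and tongs above 1 N and contact force between std_orange and the fingers below 0.2 N), for 0.2 s.
2. held by the tongs, the standard is pressed home in the well with at least 11 N for 0.3 s, its foot at least 20 mm down, upright and within 5 mm of the well's axis (horizontal distance between std_orange and well below 0.005 m and z of std_orange in the frame of well below -0.02 m and angle between std_orange's own z axis and vertical below 0.12 rad and contact force between std_orange and reader above 11 N and contact force between std_orange and tongs above 1 N), for 0.3 s.
At the end, for the whole second after the job is handed in: Orange standard free of the tongs and at rest in the well: foot 20 mm or more below the mouth, within 0.12 rad of upright and 5 mm of the axis. Tongs at rest in their holder: within 22 mm of its centre, tips under 14 mm above its underside, tilt under 0.35 rad (horizontal distance between std_orange and well below 0.005 m and z of std_orange in the frame of well below -0.02 m and angle between std_orange's own z axis and vertical below 0.12 rad and linear speed of each of std_orange, tongs below 0.02 m/s and contact force between std_orange and tongs below 0.05 N and horizontal distance between tongs and stand below 0.022 m and z of tongs in the frame of stand below 0.014 m and angle between tongs's own z axis and vertical below 0.35 rad); the robot touches nothing.
It fails at once if the standard is pressed against the reader with more than 25 N (contact force between std_orange and reader above 25 N).
It fails at once if the tongs bear on the standard with more than 60 N in all (contact force between std_orange and tongs above 60 N).
It fails at once if the gripper's fingers touch the standard (contact force between std_orange and the fingers above 0.5 N).
It fails at once if the standard is tipped over (more than 0.6 rad) (angle between std_orange's own z axis and vertical above 0.6 rad).
It fails at once if something else is disturbed (moved more than 25 mm) (distance of any of std_blue, std_white, carton, flask, dropper, dish, marker from where it was at the start of the episode above 0.025 m).
It also fails if it takes over 61 s, if anything falls off the work surface, if the arm or the gripper's body presses on something with over 40 N, if the wrist force passes 120 N, or if a joint passes its speed limit or range.

ROBOT

A 6-joint arm with a two-finger parallel gripper is mounted at the origin on the work surface. World frame = base frame: x ahead of the robot, y to its left, z up, the work surface at z = 0. Lengths are in m, angles in degrees, forces in N, time in s.
With the tool pointing down it reaches from about 0.4 to 0.825 m from the base axis. Payload 7 kg.
Tool frame: the origin (TCP) lies between the finger pads; the fingertips stand 14 mm ahead of it and the grasp point (between the pads) lies 5 mm behind it (r.tips_ahead is the distance from the TCP to the fingertips, in m); z points along the fingers, y is the direction in which the jaws open and shut (so a half turn about z gives the same grasp; the last joint's range is limited). The gripper opens to 88 mm and grips with 3 to 60 N. Pads are 19 mm wide; open, the fingers measure 130 mm over their backs; the gripper's body (78 mm by 193 mm) begins 47 mm behind the grasp point.
Start: joints at [87.324, 20.546, 0.682, 0, -70.136, -16.507], TCP at [0.222, 0.637, 0.241] pointing down, gripper open.
Joint ranges: [-176.03, 176.03], [-82.01, 121.73], [-58.28, 71.71], [-173.87, 95.51], [-174.79, -0.11], [-173.66, 173.66]. Speed limits (degrees/s): [136.94, 136.94, 172.46, 180, 180, 180].

INTERFACE

Orientations are given as [roll, pitch, yaw] about the fixed x, y, z axes, in that order (R = Rz(yaw) Ry(pitch) Rx(roll)).
In Python, from plant import r gives the robot as it stands.
- The arm moves only by the tool apply_moves, never from a script. Its arguments are lists of equal length, an entry for each row: "slide": the shift along the tool's x, y, z as a fraction of full scale, a list of three; "turn": the turn, a rotation vector about the tool's x, y, z as a fraction of full scale, a list of three; "jaw": the closure, from 0 (fully open) to 1 (shut). In form: {"slide": [[dx, dy, dz], ...], "turn": [[wx, wy, wz], ...], "jaw": [jaw, ...]}. A call has 1 to 8 rows; each row shifts and turns the commanded pose from where the row before left it, along the tool's axes as they then stand; what a row does not reach is not made up. Full scale, the value 1, is 0.1 m for a shift and 1.5 rad for a turn. A row lasts 1/10 s, in which the tool goes at most 50 mm and 8.59 degrees, less where a joint would pass 70% of its speed; a pose out of reach is approached as far as the arm can. A call with a number of a shift or a turn outside -1 to 1 is refused whole. A call with a gripper value outside its range is refused whole. The fingers move at their own pace and stop on an object; "newtons" is the grip in N (left out, the last holds). Time passes only in rows, so rows that do not move let the fingers close. It gives the time, the measured TCP pose, the force and the opening at its end, in the units of the state.
- r.get_state(): the state, without advancing time (a new reading comes with each control period).
- r.capture(name): name is "scene" or "top"; returns a dict with "pixels" (384x512x3 uint8, blue, green, red), "depth" (384x512 float32, m along the optical axis (not along the pixel's ray), 0 where there is no reading), "fx", "fy", "cx", "cy" (pixels), "rvec" (rotation vector, rad) and "tvec" (3), from world to camera coordinates, as OpenCV has them. Camera axes: x right, y down, z forward; pixel columns grow to the right and rows downward; lengths in m; the calibration is good to about 2 mm. A picture is of the moment at which its call begins.
- r.close_job(): hands the job in, once; it reports no verdict.
The state is a dict: "time_s": time; "joints": joint angles; "qd": joint speeds; "joint_torque": joint torques, N m; "tcp_pos": TCP position; "eef_rot": TCP orientation; "contact_force": force on the tool from outside, world axes, zero at the start; "moment": the same for the moment, N m; "gripper_width": finger opening in m.
Only numpy, scipy, OpenCV 4.12 (cv2) and the standard library are available. Lean on these libraries where they do the work, as an engineer would, in place of code of your own. Each camera call takes 0.05 s, during which the arm holds its last target.

## Working session

There is one attempt and no reset: what is moved stays moved. The work goes in short steps, Python scripts to look and compute and a tool call to move; the robot and the scene stay as the last step left them, time stands still between calls to the robot, and variables do not carry over. Pictures are saved under pics/ and viewed, and the job is handed in when it is done.

Besides the shell and the picture viewer there is one more tool, called after "Call:" by a JSON object that holds its "fn" and its "kwargs". apply_moves: Moves the arm, as the interface text tells. Shift numbers are shares of 0.1 m and turn numbers shares of 1.5 rad, none past 1 either way. Its arguments: {"type":"object","properties":{"slide":{"type":"array"},"turn":{"type":"array"},"jaw":{"type":"array"},"newtons":{"type":"number"}},"required":["slide","turn","jaw"]}

```bash
ls; mkdir -p pics
cat > h.py <<'E'
import numpy as np, cv2, pickle
from plant import r
def save(n):
    c=r.capture(n); return c
def world(c,u,v,z):
    R=cv2.Rodrigues(np.array(c['rvec'],float))[0]; t=np.array(c['tvec'],float).ravel()
    d=R.T@np.array([(u-c['cx'])/c['fx'],(v-c['cy'])/c['fy'],1.]); o=-R.T@t
    return o+d*(z-o[2])/d[2]
def cloud(c):
    R=cv2.Rodrigues(np.array(c['rvec'],float))[0]; t=np.array(c['tvec'],float).ravel()
    v,u=np.mgrid[:c['depth'].shape[0],:c['depth'].shape[1]]
    D=c['depth']; P=np.stack([(u-c['cx'])/c['fx']*D,(v-c['cy'])/c['fy']*D,D],-1)
    return (P-t)@R
E
python3 - <<'E'
from h import *
for n in('scene','top'):
    c=r.capture(n); pickle.dump(c,open(n+'0.pkl','wb')); cv2.imwrite(f'pics/{n}0.png',cv2.resize(c['pixels'],(800,600),interpolation=cv2.INTER_CUBIC))
    print(n,c['fx'],c['cx'],c['cy'],c['rvec'],c['tvec'])
    R=cv2.Rodrigues(np.array(c['rvec'],float))[0];print(-R.T@np.array(c['tvec']).ravel())
print(r.get_state())
E
```

```text
pics
scene 384.50669640548733 252.88122540463957 191.40662858062097 [ 1.94931153  1.32356701 -0.59984692] [-0.15019473 -0.26847897  1.43987722]
[ 1.23052207 -0.33694946  0.73496008]
top 350.4886117272231 254.1968503791795 192.95797574754047 [ 2.14606055 -2.19488629  0.07848004] [-0.04298683  0.54608789  1.06600629]
[ 0.45098239 -0.06942578  1.10825277]
{'time_s': 0.1, 'joints': array([ 8.73253895e+01,  2.05863583e+01,  6.39534557e-01, -1.93258351e-02,
       -7.01357456e+01, -1.65067227e+01]), 'qd': array([-0.03755785, -0.08140547,  0.07026202,  0.00885305,  0.01721774,
        0.04620094]), 'joint_torque': array([-1.73144112e-03, -5.84163666e+01,  2.93753886e+01,  7.01547682e+00,
        1.02155012e-02, -5.13510838e-05]), 'tcp_pos': array([0.22165671, 0.63712634, 0.23972623]), 'eef_rot': array([ 1.79915671e+02, -6.04277669e-03, -1.91879087e+01]), 'contact_force': array([ 0.03534927, -0.11197271,  0.06822542]), 'moment': array([-0.03319612,  0.02568792,  0.0231973 ]), 'gripper_width': 0.08743084921690995}
```

View pics/scene0.png

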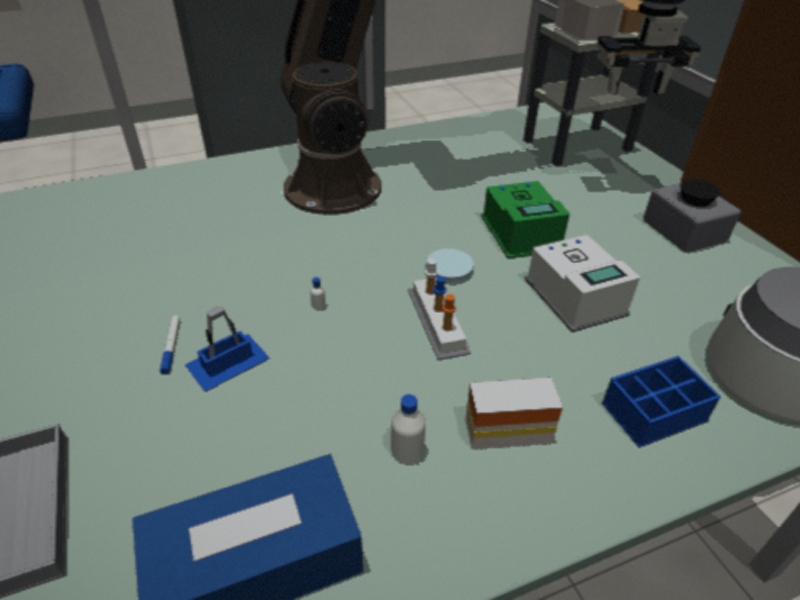

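View pics/top0.png

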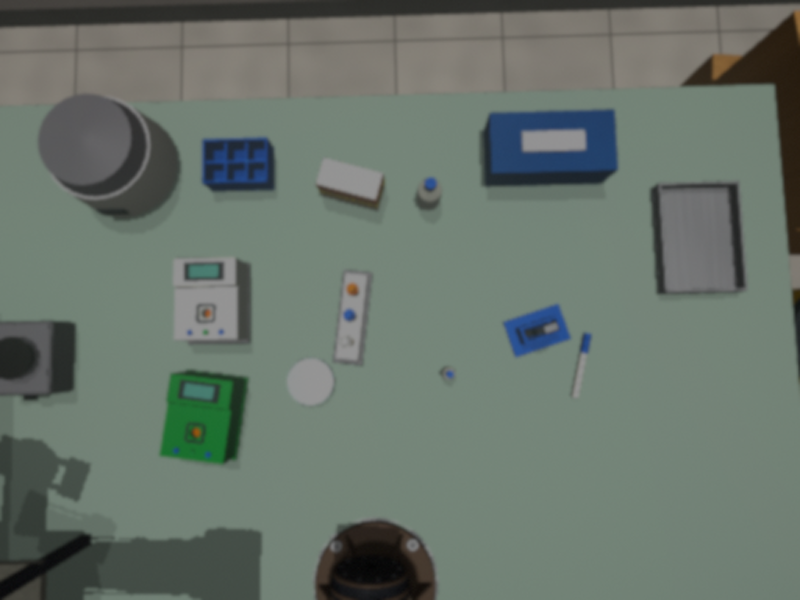

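Candidates: 
- Tongs and holder: scene (225,340), top (537,330). The blue compartment box, scene (660,400), and the blue carton, scene (245,530), are not holders.
- Orange standard: scene (449,312), top (352,289). The neighbours are blue and white, and the carton also has orange.
- Reader: white, scene (583,280), top (207,300). The green one, scene (525,215), is the decoy.

Next, close crops and depth measurements.

Run:
```python
from h import *
S=pickle.load(open('scene0.pkl','rb'));T=pickle.load(open('top0.pkl','rb'))
def crop(c,x,y,w,h): return cv2.resize(c['pixels'][y:y+h,x:x+w],(390,290),interpolation=cv2.INTER_CUBIC)
k=.64
im=np.vstack([np.hstack([crop(S,105,185,80,60),crop(T,310,185,80,60)]),np.hstack([crop(S,255,155,80,60),crop(T,195,165,80,60)])])
cv2.imwrite('pics/crop1.png',im)
im=np.vstack([np.hstack([crop(S,330,145,80,60),crop(T,95,155,80,60)])]);cv2.imwrite('pics/crop2.png',im)
for n,c in(('S',S),('T',T)):
    P=cloud(c);hsv=cv2.cvtColor(c['pixels'],cv2.COLOR_BGR2HSV)
    print(n,'depth frac',(c['depth']>0).mean(), 'table z', np.median(P[...,2][(abs(P[...,0]-.5)<.3)&(abs(P[...,1])<.3)]))
```

```text
S depth frac 0.9909718831380209 table z -7.940894155883822e-05
T depth frac 0.9960072835286459 table z 0.0009809690905868721
```

View pics/crop1.png

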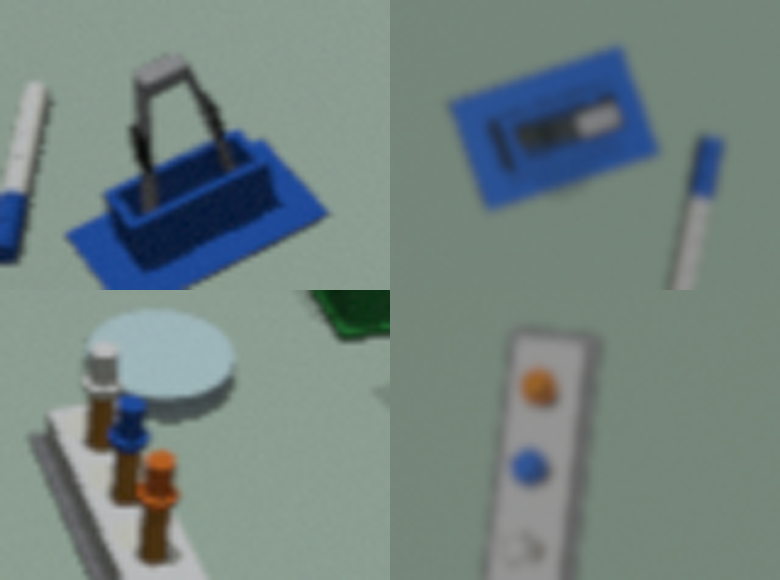

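View pics/crop2.png

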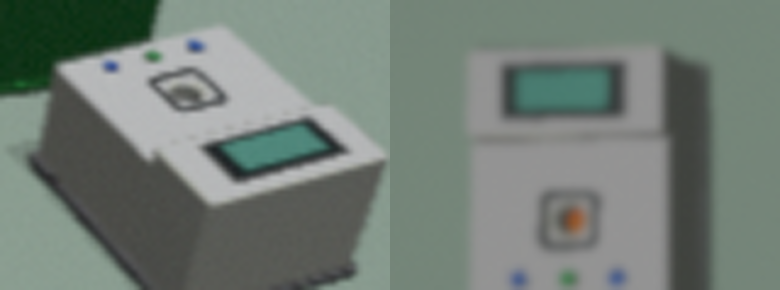

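```bash
cat > m.py <<'E'
from h import *
def ray(c,u,v):
    R=cv2.Rodrigues(np.array(c['rvec'],float))[0]; t=np.array(c['tvec'],float).ravel()
    d=R.T@np.array([(u-c['cx'])/c['fx'],(v-c['cy'])/c['fy'],1.]); return -R.T@t,d/np.linalg.norm(d)
def tri(a,b):
    A=0;B=0
    for o,d in(a,b):
        M=np.eye(3)-np.outer(d,d);A=A+M;B=B+M@o
    p=np.linalg.solve(A,B); return p,[np.linalg.norm((np.eye(3)-np.outer(d,d))@(p-o)) for o,d in(a,b)]
E
python3 - <<'E'
from m import *
np.set_printoptions(precision=4,suppress=True)
S=pickle.load(open('scene0.pkl','rb'));T=pickle.load(open('top0.pkl','rb'))
C={'S':S,'T':T};P={k:cloud(c) for k,c in C.items()};H={k:cv2.cvtColor(c['pixels'],cv2.COLOR_BGR2HSV) for k,c in C.items()}
def box(k,x,y,w,h):
    m=np.zeros(H[k].shape[:2],bool);m[y:y+h,x:x+w]=1;return m
for k,b in(('S',(255,155,80,60)),('T',(195,165,80,60))):
    h=H[k]; b=box(k,*b)
    m=b&(h[...,0]<18)&(h[...,1]>150)&(h[...,2]>130)
    p=P[k][m]; p=p[(p[:,2]>.06)]; print(k,'orange',len(p),p.min(0),p.max(0),p.mean(0)); 
    top=p[p[:,2]>.094]; print(' top',len(top),top.mean(0) if len(top) else 0,(top.min(0)+top.max(0))/2 if len(top) else 0)
    w=b&(abs(P[k][...,2]-.03)<.003)
    q=P[k][w][:,:2].astype(np.float32)
    print(' rack',len(q),cv2.minAreaRect(q), np.median(P[k][w][:,2]))
    # cap tops
    for n,z in (('all',.09),):
        t=P[k][b&(P[k][...,2]>.092)]; print(' >.092',t[:, :].shape); 
        lab=cv2.connectedComponentsWithStats((b&(P[k][...,2]>.092)).astype(np.uint8))
        for i in range(1,lab[0]): 
            t=P[k][lab[1]==i]; print('   ',len(t),t.mean(0),(t.min(0)+t.max(0))/2)
for k,b in(('S',(105,185,80,60)),('T',(310,185,80,60))):
    b=box(k,*b);h=H[k]
    blue=b&(h[...,0]>100)&(h[...,0]<125)&(h[...,1]>150)
    for z0,z1 in((-.004,.012),(.034,.042)):
        q=P[k][blue&(P[k][...,2]>z0)&(P[k][...,2]<z1)]
        if k=='S' or 1: 
            print(k,'blue',z0,len(q),cv2.minAreaRect(q[:,:2].astype(np.float32)),np.median(q[:,2]))
    for z0,z1 in ((.108,.13),(.06,.1),(.044,.06)):
        q=P[k][b&(P[k][...,2]>z0)&(P[k][...,2]<z1)]
        if len(q)>2:print(k,'tongs',z0,len(q),q.min(0),q.max(0),q.mean(0),cv2.minAreaRect(q[:,:2].astype(np.float32)))
for k,b in(('S',(330,145,80,65)),('T',(95,155,80,70))):
    b=box(k,*b)
    for z in(.08,.092):
        q=P[k][b&(abs(P[k][...,2]-z)<.004)]
        print(k,'reader',z,len(q),cv2.minAreaRect(q[:,:2].astype(np.float32)),np.median(q[:,2]))
    g=cv2.cvtColor(C[k]['pixels'],cv2.COLOR_BGR2GRAY)
    m=b&(g<75)&(abs(P[k][...,2]-.08)<.003)
    n,l,s,ce=cv2.connectedComponentsWithStats(m.astype(np.uint8))
    for i in range(1,n):
        if s[i,4]>8: 
            q=P[k][l==i];print('  dark',s[i],ce[i],world(C[k],*ce[i],.08),q.min(0),q.max(0))
E
```

```text
S orange 20 [0.5632 0.0177 0.0743] [0.5781 0.0339 0.0987] [0.5709 0.0266 0.0886]
 top 12 [0.5693 0.0285 0.0971] [0.5699 0.0284 0.0971]
 rack 370 ((0.45300376415252686, 0.10858617722988129), (0.13974744081497192, 0.3221558928489685), 39.54975509643555) 0.029396340109504072
 >.092 (91, 3)
    1 [ 1.2305 -0.3369  0.735 ] [ 1.2305 -0.3369  0.735 ]
    1 [ 1.2305 -0.3369  0.735 ] [ 1.2305 -0.3369  0.735 ]
    1 [ 1.2305 -0.3369  0.735 ] [ 1.2305 -0.3369  0.735 ]
    1 [ 1.2305 -0.3369  0.735 ] [ 1.2305 -0.3369  0.735 ]
    1 [ 1.2305 -0.3369  0.735 ] [ 1.2305 -0.3369  0.735 ]
    23 [0.4714 0.0394 0.0964] [0.4704 0.0389 0.0964]
    25 [0.521  0.0331 0.0964] [0.5193 0.0334 0.0958]
    1 [ 1.2305 -0.3369  0.735 ] [ 1.2305 -0.3369  0.735 ]
    1 [ 1.2305 -0.3369  0.735 ] [ 1.2305 -0.3369  0.735 ]
    27 [0.5696 0.0277 0.0962] [0.5677 0.0268 0.0957]
    1 [ 1.2305 -0.3369  0.735 ] [ 1.2305 -0.3369  0.735 ]
    1 [ 1.2305 -0.3369  0.735 ] [ 1.2305 -0.3369  0.735 ]
    1 [ 1.2305 -0.3369  0.735 ] [ 1.2305 -0.3369  0.735 ]
    1 [ 1.2305 -0.3369  0.735 ] [ 1.2305 -0.3369  0.735 ]
    1 [ 1.2305 
[... 3339 characters left out ...]
470703125)
S reader 0.08 884 ((0.5199013948440552, 0.30407363176345825), (0.12338921427726746, 0.2302226722240448), 89.22998046875) 0.07919917291482984
S reader 0.092 553 ((0.6068594455718994, 0.3033667504787445), (0.12160912901163101, 0.05696025863289833), 89.44035339355469) 0.09174314625388873
T reader 0.08 1329 ((0.5557219982147217, 0.3060254752635956), (0.12084697932004929, 0.15204621851444244), 89.35243225097656) 0.08032648152067888
T reader 0.092 656 ((0.6064944267272949, 0.30535492300987244), (0.12011431902647018, 0.054203107953071594), 88.88887023925781) 0.09274320989603561
  dark [152 172   1  10  10] [152.  176.5] [0.5961 0.2464 0.08  ] [0.5825 0.2459 0.0772] [0.6099 0.2473 0.0816]
```

```bash
cat > p.py <<'E'
from m import *
from scipy.spatial.transform import Rotation as Ro
import json
np.set_printoptions(precision=4,suppress=True)
def go(pos,yaw,n,nt=None,jaw=0):
    """print a plan of n rows from present pose to (pos, tool down, yaw)"""
    s=r.get_state(); p0=np.array(s['tcp_pos']); R=Ro.from_euler('xyz',s['eef_rot'],degrees=True)
    G=Ro.from_euler('xyz',[180,0,yaw],degrees=True); rv=(R.inv()*G).as_rotvec()
    print('from',p0,s['eef_rot'],'turn tot deg',np.degrees(rv)); nt=nt or n
    sl=[];tu=[]
    for i in range(n):
        d=R.inv().apply((np.array(pos)-p0)/n)/.1; sl.append([round(float(x),3) for x in d])
        t=rv/nt/1.5 if i<nt else rv*0; t=np.round(t,4); tu.append([float(x) for x in t]); R=R*Ro.from_rotvec(t*1.5)
    for a in range(0,n,8): print(json.dumps(sl[a:a+8]),'\n   ',json.dumps(tu[a:a+8]))
E
python3 - <<'E'
from p import *
S=pickle.load(open('scene0.pkl','rb'));T=pickle.load(open('top0.pkl','rb'))
for k,c,b in(('S',S,(356,152,26,24)),('T',T,(122,190,22,22))):
    P=cloud(c);x,y,w,h=b;q=P[y:y+h,x:x+w];g=cv2.cvtColor(c['pixels'],cv2.COLOR_BGR2GRAY)[y:y+h,x:x+w]
    m=((g<np.median(g)-25))
    v,u=np.nonzero(m); (cu,cv_),sz,a=cv2.minAreaRect(np.stack([u,v],1).astype(np.float32))
    print(k,'sq',world(c,x+cu,y+cv_,.08),sz, (cu+x,cv_+y), 'minz',q[...,2].min())
    h5=q[q[...,2]<.077]; print('  hole',len(h5),h5.mean(0) if len(h5) else '')
    print(np.round(q[...,2]*1000).astype(int)[6:18,5:20])
go([.5,.1,.24],-90,14)
E
```

```text
S sq [0.5304 0.3059 0.08  ] (23.0, 25.0) (368.5, 163.5) minz -0.0036182147886105313
  hole 75 [0.4792 0.3427 0.052 ]
[[ 78  79  78  80  80  78  80  80  80  79  79  79  78  79  80]
 [ 80  77  78  80  78  77  82  80  80  79  79  81  79  78  78]
 [ 78  79  82  81  78  80  79  78  79  81  80  79  80  79  79]
 [ 81  82  80  81  79  79  79  79  80  79  80  80  80  79  80]
 [735  79  79  77  78  78  77  77  77  77  80  78  80  78  80]
 [ 80  79  78  78  73  72  73  75  73  76  78  81  78  79  78]
 [ 80  83  78  79  71  73  71  68  71  75  79  78  80  79  78]
 [ 78  80  80  79  80  66  66  67  70  69  79  78  78  79  79]
 [ 78  80  81  80  78  78  76  78  80  78  79  79  80  79  81]
 [ 79  76  79  79  83  80  80  80  80  80  78  77  77  78  78]
 [ 76  80  79  78  78  79  78  78  79  81  80  80  79  79  80]
 [ 80  79  77  79  79  78  79  82  78  80  80  79  79  80  78]]
T sq [0.5186 0.301  0.08  ] (17.0, 16.0) (133.5, 203.0) minz 0.05571942677525005
  hole 47 [0.5295 0.3101 0.069 ]
[[80 80 82 80 78 79 79 81 80 84 82 76 81 79 81]
 [81 80 78 73 74 68 63 76 79 78 76 80 79 82 81]
 [84 79 78 74 69
[... 505 characters left out ...]
0.006  -19.1879] turn tot deg [ 0.0696 -0.0574 70.8121]
[[0.314, 0.297, 0.0], [0.339, 0.268, 0.0], [0.361, 0.237, 0.0], [0.381, 0.204, 0.0], [0.397, 0.17, 0.0], [0.411, 0.134, 0.0], [0.421, 0.098, 0.0], [0.428, 0.06, 0.0]] 
    [[0.0001, -0.0, 0.0589], [0.0001, -0.0, 0.0589], [0.0001, -0.0, 0.0589], [0.0001, -0.0, 0.0589], [0.0001, -0.0, 0.0589], [0.0001, -0.0, 0.0589], [0.0001, -0.0, 0.0589], [0.0001, -0.0, 0.0589]]
[[0.432, 0.022, 0.0], [0.432, -0.016, 0.0], [0.429, -0.054, 0.0], [0.422, -0.092, 0.0], [0.413, -0.129, 0.0], [0.4, -0.165, 0.0]] 
    [[0.0001, -0.0, 0.0589], [0.0001, -0.0, 0.0589], [0.0001, -0.0, 0.0589], [0.0001, -0.0, 0.0589], [0.0001, -0.0, 0.0589], [0.0001, -0.0, 0.0589]]
```

Call:
{"fn": "apply_moves", "kwargs": {"slide": [[0.31,0.3,0],[0.34,0.27,0],[0.36,0.24,0],[0.38,0.2,0],[0.4,0.17,0],[0.41,0.13,0],[0.42,0.1,0],[0.43,0.06,0]], "turn": [[0,0,0.059],[0,0,0.059],[0,0,0.059],[0,0,0.059],[0,0,0.059],[0,0,0.059],[0,0,0.059],[0,0,0.059]], "jaw": [0,0,0,0,0,0,0,0]}}

```text
time_s: 0.9
tcp_pos: [0.3809, 0.3285, 0.2404]
eef_rot: [180.0, -0.0, -59.9]
contact_force: [0.8, 0.6, 0.3]
gripper_width: 0.0877
```

Call:
{"fn": "apply_moves", "kwargs": {"slide": [[0.43,0.02,0],[0.43,-0.02,0],[0.43,-0.05,0],[0.42,-0.09,0],[0.41,-0.13,0],[0.4,-0.16,0],[0,0,0]], "turn": [[0,0,0.059],[0,0,0.059],[0,0,0.059],[0,0,0.059],[0,0,0.059],[0,0,0.059],[0,0,0]], "jaw": [0,0,0,0,0,0,0]}}

```text
time_s: 1.6
tcp_pos: [0.4999, 0.0967, 0.2401]
eef_rot: [179.9, -0.1, -90.6]
contact_force: [-1.0, 0.2, -1.5]
gripper_width: 0.0875
```

Run:
```python
from p import *
S=pickle.load(open('scene0.pkl','rb'));T=pickle.load(open('top0.pkl','rb'))
print(world(S,367.7,163.7,.08),world(T,132,199.5,.08))
a=ray(S,367.7,163.7);b=ray(T,132,199.5);print(tri(a,b))
s=r.get_state();print(s['joints'],s['contact_force'])
go([.4855,-.3338,.21],-162.9,12,12)
```

```text
[0.5304 0.3032 0.08  ] [0.529  0.3055 0.08  ]
(array([0.5288, 0.3055, 0.0785]), [np.float64(0.0006844143756276379), np.float64(0.0006844143756277462)])
[ 33.0911   4.8766 -19.8849   0.0231 -65.3158 -33.7012] [-0.9885  0.2008 -1.5392]
from [0.4999 0.0967 0.2401] [179.9473  -0.0603 -90.6003] turn tot deg [ 0.0074 -0.0854 72.2996]
[[0.359, 0.008, 0.025], [0.358, -0.029, 0.025], [0.353, -0.067, 0.025], [0.344, -0.103, 0.025], [0.331, -0.139, 0.025], [0.315, -0.173, 0.025], [0.295, -0.205, 0.025], [0.272, -0.235, 0.025]] 
    [[0.0, -0.0001, 0.0701], [0.0, -0.0001, 0.0701], [0.0, -0.0001, 0.0701], [0.0, -0.0001, 0.0701], [0.0, -0.0001, 0.0701], [0.0, -0.0001, 0.0701], [0.0, -0.0001, 0.0701], [0.0, -0.0001, 0.0701]]
[[0.245, -0.262, 0.025], [0.217, -0.286, 0.025], [0.185, -0.307, 0.025], [0.152, -0.325, 0.025]] 
    [[0.0, -0.0001, 0.0701], [0.0, -0.0001, 0.0701], [0.0, -0.0001, 0.0701], [0.0, -0.0001, 0.0701]]
```

Call:
{"fn": "apply_moves", "kwargs": {"slide": [[0.36,0.01,0.02],[0.36,-0.03,0.02],[0.35,-0.07,0.02],[0.34,-0.1,0.02],[0.33,-0.14,0.03],[0.32,-0.17,0.03],[0.3,-0.2,0.03],[0.27,-0.24,0.03]], "turn": [[0,0,0.07],[0,0,0.07],[0,0,0.07],[0,0,0.07],[0,0,0.07],[0,0,0.07],[0,0,0.07],[0,0,0.07]], "jaw": [0,0,0,0,0,0,0,0]}}

```text
time_s: 2.4
tcp_pos: [0.4906, -0.1879, 0.2204]
eef_rot: [180.0, 0.0, -138.5]
contact_force: [0.9, 0.9, 0.1]
gripper_width: 0.0878
```

Call:
{"fn": "apply_moves", "kwargs": {"slide": [[0.25,-0.26,0.03],[0.22,-0.28,0.03],[0.18,-0.31,0.03],[0.15,-0.33,0.03],[0,0,0],[0,0,0]], "turn": [[0,0,0.07],[0,0,0.07],[0,0,0.07],[0,0,0.07],[0,0,0],[0,0,0]], "jaw": [0,0,0,0,0,0]}}

```text
time_s: 3.0
tcp_pos: [0.4868, -0.3309, 0.2077]
eef_rot: [179.9, -0.1, -162.4]
contact_force: [0.1, -0.0, 0.2]
gripper_width: 0.0872
```

Run:
```python
from p import *
go([.4855,-.3338,.16],-162.9,2,2)
```

```text
from [ 0.4868 -0.3309  0.2077] [ 179.9407   -0.0654 -162.4132] turn tot deg [ 0.059  -0.0656  0.4868]
[[0.01, -0.012, 0.239], [0.01, -0.012, 0.239]] 
    [[0.0003, -0.0004, 0.0028], [0.0003, -0.0004, 0.0028]]
```

Call:
{"fn": "apply_moves", "kwargs": {"slide": [[0.01,-0.012,0.24],[0.01,-0.012,0.24],[0,0,0.3],[0,0,0.3],[0,0,0.2],[0,0,0.12],[0,0,0],[0,0,0]], "turn": [[0,0,0.003],[0,0,0.003],[0,0,0],[0,0,0],[0,0,0],[0,0,0],[0,0,0],[0,0,0]], "jaw": [0,0,0,0,0,0,0,0]}}

```text
time_s: 3.8
tcp_pos: [0.4868, -0.3332, 0.0694]
eef_rot: [-180.0, 0.0, -162.8]
contact_force: [-0.2, -0.3, 0.0]
gripper_width: 0.0872
```

Run:
```python
from p import *
print(r.get_state()['contact_force'])
go([.4855,-.3338,.068],-162.9,1,1)
S=r.capture('scene');T=r.capture('top')
def crop(c,x,y,w,h): return cv2.resize(c['pixels'][y:y+h,x:x+w],(400,400),interpolation=cv2.INTER_CUBIC)
cv2.imwrite('pics/g1.png',np.hstack([crop(S,95,150,90,90),crop(T,300,165,90,90)]))
```

```text
[-0.1735 -0.3327  0.0124]
from [ 0.4868 -0.3332  0.0694] [-179.9606    0.0336 -162.8004] turn tot deg [-0.0394  0.0337  0.0996]
[[0.015, -0.002, 0.014]] 
    [[-0.0005, 0.0004, 0.0012]]
```

View pics/g1.png

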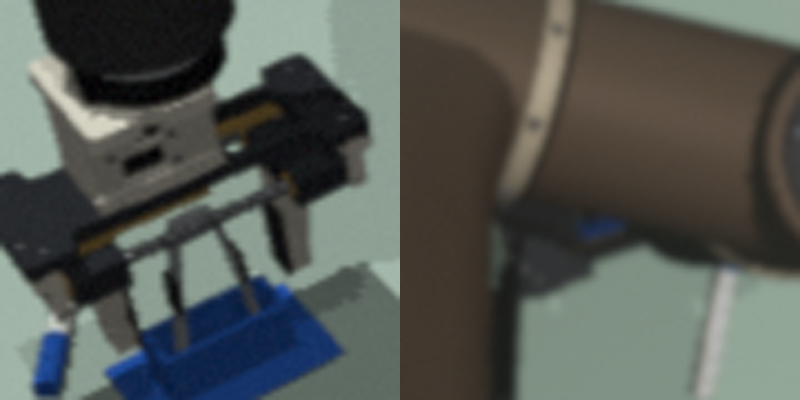

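The crop shows the fingers straddling the tongs at crop (215,290) with the head just under the gripper body. I'll close to about 43 mm.

Call:
{"fn": "apply_moves", "kwargs": {"slide": [[0.015,0,0.012],[0,0,0],[0,0,0],[0,0,0],[0,0,0],[0,0,0],[0,0,0],[0,0,0]], "turn": [[0,0,0.001],[0,0,0],[0,0,0],[0,0,0],[0,0,0],[0,0,0],[0,0,0],[0,0,0]], "jaw": [0.3,0.4,0.45,0.48,0.5,0.51,0.51,0.51], "newtons": 20}}

```text
time_s: 4.7
tcp_pos: [0.4847, -0.3339, 0.0673]
eef_rot: [-180.0, 0.0, -163.0]
contact_force: [0.4, -0.5, 0.4]
gripper_width: 0.0433
```

Run:
```python
from p import *
print(r.get_state()['contact_force'],r.get_state()['gripper_width'])
go([.4855,-.3338,.238],-162.9,6,6)
```

```text
[ 0.358  -0.5266  0.3783] 0.04326339632182024
from [ 0.4847 -0.3339  0.0673] [-179.9965    0.     -162.9618] turn tot deg [-0.0035  0.     -0.0618]
[[-0.001, -0.0, -0.284], [-0.001, -0.0, -0.284], [-0.001, -0.0, -0.284], [-0.001, -0.0, -0.284], [-0.001, -0.0, -0.284], [-0.001, -0.0, -0.284]] 
    [[-0.0, 0.0, -0.0001], [-0.0, 0.0, -0.0001], [-0.0, 0.0, -0.0001], [-0.0, 0.0, -0.0001], [-0.0, 0.0, -0.0001], [-0.0, 0.0, -0.0001]]
```

Call:
{"fn": "apply_moves", "kwargs": {"slide": [[0,0,-0.1],[0,0,-0.2],[0,0,-0.3],[0,0,-0.3],[0,0,-0.4],[0,0,-0.4],[0,0,0],[0,0,0]], "turn": [[0,0,0],[0,0,0],[0,0,0],[0,0,0],[0,0,0],[0,0,0],[0,0,0],[0,0,0]], "jaw": [0.51,0.51,0.51,0.51,0.51,0.51,0.51,0.51]}}

```text
time_s: 5.5
tcp_pos: [0.4849, -0.3338, 0.239]
eef_rot: [-179.9, 0.1, -163.0]
contact_force: [-0.5, -0.1, -1.7]
gripper_width: 0.0431
```

Run:
```python
from p import *
print(r.get_state()['contact_force'],r.get_state()['gripper_width'])
S=r.capture('scene');P=cloud(S);pickle.dump(S,open('s1.pkl','wb'))
cv2.imwrite('pics/g2.png',cv2.resize(S['pixels'][80:240,60:270],(787,600),interpolation=cv2.INTER_CUBIC))
go([.569,.0287,.238],-187,16,16)
```

```text
[-0.5429 -0.1291 -1.7061] 0.04311598956330903
from [ 0.4843 -0.3336  0.2375] [ 179.9792    0.0288 -162.9809] turn tot deg [ 0.0266  0.024  24.0191]
[[-0.117, 0.201, -0.0], [-0.112, 0.204, -0.0], [-0.106, 0.207, -0.0], [-0.101, 0.21, -0.0], [-0.095, 0.212, -0.0], [-0.09, 0.215, -0.0], [-0.084, 0.217, -0.0], [-0.078, 0.219, -0.0]] 
    [[0.0, 0.0, 0.0175], [0.0, 0.0, 0.0175], [0.0, 0.0, 0.0175], [0.0, 0.0, 0.0175], [0.0, 0.0, 0.0175], [0.0, 0.0, 0.0175], [0.0, 0.0, 0.0175], [0.0, 0.0, 0.0175]]
[[-0.072, 0.221, -0.0], [-0.067, 0.223, -0.0], [-0.061, 0.224, -0.0], [-0.055, 0.226, -0.0], [-0.049, 0.227, -0.0], [-0.043, 0.229, -0.0], [-0.037, 0.23, -0.0], [-0.031, 0.23, -0.0]] 
    [[0.0, 0.0, 0.0175], [0.0, 0.0, 0.0175], [0.0, 0.0, 0.0175], [0.0, 0.0, 0.0175], [0.0, 0.0, 0.0175], [0.0, 0.0, 0.0175], [0.0, 0.0, 0.0175], [0.0, 0.0, 0.0175]]
```

View pics/g2.png

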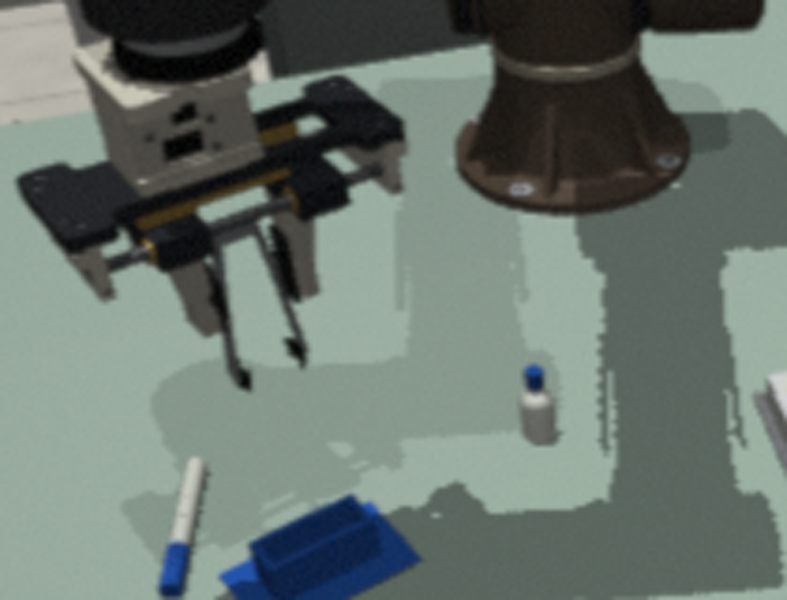

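Run:
```python
from p import *
S=pickle.load(open('s1.pkl','rb'));P=cloud(S)
c=np.array([.4845,-.3337]);d=P[...,:2]-c;a=np.radians(17)
X=d@[np.cos(a),np.sin(a)];Y=d@[-np.sin(a),np.cos(a)]
for z0,z1 in((.165,.19),(.19,.21)):
    for sg in(-1,1):
        m=(P[...,2]>z0)&(P[...,2]<z1)&(abs(X)<.03)&(Y*sg>0)&(Y*sg<.035)
        print(z0,sg,m.sum(),'X',np.percentile(X[m],[5,50,95]),'Y',np.percentile(Y[m],[5,50,95]),'z',P[...,2][m].min())
```

```text
0.165 -1 27 X [-0.0053  0.0053  0.009 ] Y [-0.0256 -0.0213 -0.0172] z 0.17620712000436073
0.165 1 23 X [-0.0073  0.0014  0.0109] Y [0.0133 0.0156 0.0203] z 0.1758598227863627
0.19 -1 30 X [-0.0049  0.0041  0.0084] Y [-0.0254 -0.0237 -0.02  ] z 0.19014234852642187
0.19 1 23 X [-0.0035  0.0047  0.0077] Y [0.0146 0.0176 0.0199] z 0.19012984886728418
```

Call:
{"fn": "apply_moves", "kwargs": {"slide": [[-0.12,0.2,0],[-0.11,0.2,0],[-0.11,0.21,0],[-0.1,0.21,0],[-0.1,0.21,0],[-0.09,0.215,0],[-0.08,0.22,0],[-0.08,0.22,0]], "turn": [[0,0,0.0175],[0,0,0.0175],[0,0,0.0175],[0,0,0.0175],[0,0,0.0175],[0,0,0.0175],[0,0,0.0175],[0,0,0.0175]], "jaw": [0.51,0.51,0.51,0.51,0.51,0.51,0.51,0.51]}}

```text
time_s: 6.35
tcp_pos: [0.5269, -0.1514, 0.2357]
eef_rot: [180.0, -0.2, -175.1]
contact_force: [-0.0, -0.7, 0.3]
gripper_width: 0.043
```

Call:
{"fn": "apply_moves", "kwargs": {"slide": [[-0.07,0.22,0],[-0.07,0.22,0],[-0.06,0.22,0],[-0.06,0.23,0],[-0.05,0.23,0],[-0.04,0.23,0],[-0.03,0.23,0],[0,0,0]], "turn": [[0,0,0.0175],[0,0,0.0175],[0,0,0.0175],[0,0,0.0175],[0,0,0.0175],[0,0,0.0175],[0,0,0.0175],[0,0,0.0175]], "jaw": [0.51,0.51,0.51,0.51,0.51,0.51,0.51,0.51]}}

```text
time_s: 7.15
tcp_pos: [0.5642, 0.0081, 0.2356]
eef_rot: [-180.0, -0.2, 173.0]
contact_force: [-0.7, -0.7, -1.2]
gripper_width: 0.0429
```

Run:
```python
from p import *
go([.569,.0287,.19],-187,2,1)
```

```text
from [0.5642 0.0081 0.2356] [-179.9507   -0.1544  173.0138] turn tot deg [-0.0493 -0.1544  0.0139]
[[-0.012, 0.106, 0.228], [-0.011, 0.105, 0.228]] 
    [[-0.0006, -0.0018, 0.0002], [-0.0, -0.0, 0.0]]
```

Call:
{"fn": "apply_moves", "kwargs": {"slide": [[-0.01,0.1,0.2],[-0.01,0.1,0.2],[0,0,0],[0,0,0],[0,0,0]], "turn": [[0,-0.002,0],[0,0,0],[0,0,0],[0,0,0],[0,0,0]], "jaw": [0.51,0.51,0.51,0.51,0.51]}}

```text
time_s: 7.65
tcp_pos: [0.5692, 0.0253, 0.198]
eef_rot: [-180.0, 0.2, 173.0]
contact_force: [0.7, 0.4, -0.6]
gripper_width: 0.0432
```

Run:
```python
from p import *
go([.569,.0287,.141],-187,3,1)
S=r.capture('scene');P=cloud(S);pickle.dump(S,open('s2.pkl','wb'))
cv2.imwrite('pics/g3.png',cv2.resize(S['pixels'][100:220,210:350],(700,600),interpolation=cv2.INTER_CUBIC))
T=r.capture('top');cv2.imwrite('pics/g3t.png',cv2.resize(T['pixels'][130:250,150:290],(700,600),interpolation=cv2.INTER_CUBIC))
s=r.get_state();c=s['tcp_pos'];d=P[...,:2]-c[:2];a=np.radians(-7)
X=d@[np.cos(a),np.sin(a)];Y=d@[-np.sin(a),np.cos(a)];print(c)
for sg in(-1,1):
    z=c[2]-.062
    m=(P[...,2]>z-.004)&(P[...,2]<z+.014)&(abs(X)<.03)&(Y*sg>0)&(Y*sg<.035)
    print(sg,m.sum(),'X',np.percentile(X[m],[5,50,95]),'Y',np.percentile(Y[m],[5,50,95]),'z',P[...,2][m].min())
m=(P[...,2]>.094)&(P[...,2]<.101)&(abs(X)<.02)&(abs(Y)<.02);print('std top',m.sum(),P[m].mean(0),(P[m].min(0)+P[m].max(0))/2, X[m].mean(),Y[m].mean())
```

```text
from [0.5692 0.0253 0.198 ] [-179.9925    0.1987  172.9554] turn tot deg [-0.0076  0.1987 -0.0446]
[[0.003, 0.011, 0.19], [0.002, 0.011, 0.19], [0.002, 0.011, 0.19]] 
    [[-0.0001, 0.0023, -0.0005], [-0.0, 0.0, -0.0], [-0.0, 0.0, -0.0]]
[0.5693 0.0254 0.1982]
-1 22 X [0.0016 0.0058 0.0088] Y [-0.0258 -0.0208 -0.0171] z 0.1351298209343284
1 29 X [-0.0075  0.0045  0.0106] Y [0.0133 0.0155 0.0218] z 0.1354258181476014
std top 25 [0.5697 0.0271 0.0967] [0.57   0.0274 0.0962] 0.00019216209662905158 0.0017566729305854816
```

View pics/g3.png

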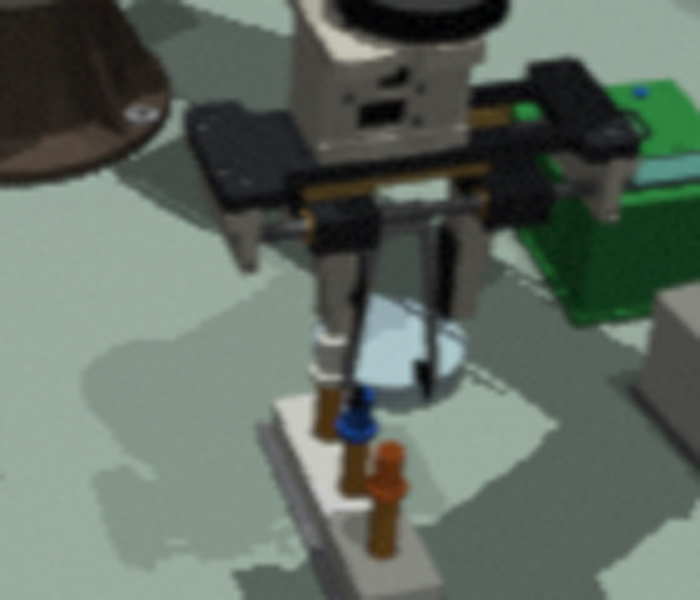

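Run:
```python
from p import *
go([.5685,.0291,.141],-187,3,1)
```

```text
from [0.5693 0.0254 0.1982] [179.9761   0.2372 172.9449] turn tot deg [ 0.0237  0.2373 -0.055 ]
[[0.005, 0.012, 0.191], [0.004, 0.012, 0.191], [0.004, 0.012, 0.191]] 
    [[0.0003, 0.0028, -0.0006], [0.0, 0.0, -0.0], [0.0, 0.0, -0.0]]
```

Call:
{"fn": "apply_moves", "kwargs": {"slide": [[0.01,0.036,0],[0,0,0.1],[0,0,0.15],[0,0,0.15],[0,0,0.1],[0,0,0.06],[0,0,0],[0,0,0]], "turn": [[0,0.002,0],[0,0,0],[0,0,0],[0,0,0],[0,0,0],[0,0,0],[0,0,0],[0,0,0]], "jaw": [0.51,0.51,0.51,0.51,0.51,0.51,0.51,0.51]}}

```text
time_s: 8.55
tcp_pos: [0.5688, 0.0295, 0.1417]
eef_rot: [180.0, 0.0, 173.0]
contact_force: [0.1, 0.4, -0.4]
gripper_width: 0.0427
```

Run:
```python
from p import *
go([.5685,.0291,.140],-187,1,1)
S=r.capture('scene');P=cloud(S)
cv2.imwrite('pics/g4.png',cv2.resize(S['pixels'][100:220,210:350],(700,600),interpolation=cv2.INTER_CUBIC))
```

```text
from [0.5688 0.0295 0.1417] [179.9974   0.0269 172.9795] turn tot deg [ 0.0026  0.0269 -0.0205]
[[0.002, -0.004, 0.017]] 
    [[0.0, 0.0003, -0.0002]]
```

View pics/g4.png

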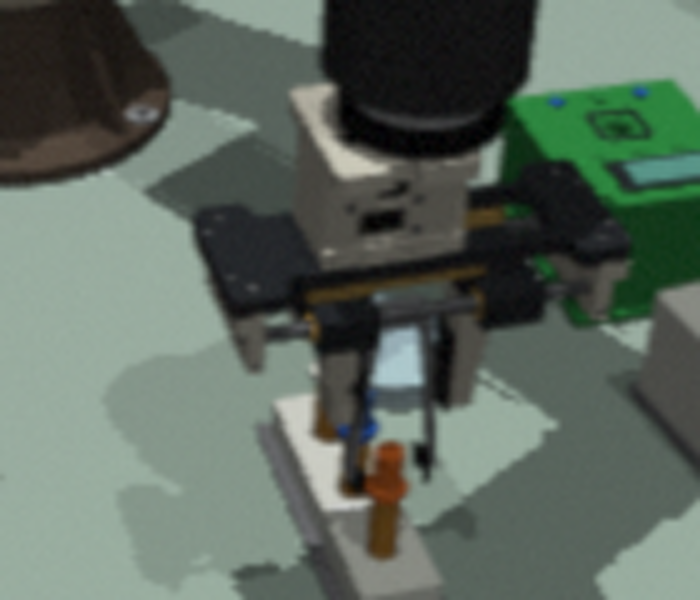

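Call:
{"fn": "apply_moves", "kwargs": {"slide": [[0,0,0.015],[0,0,0],[0,0,0],[0,0,0],[0,0,0],[0,0,0],[0,0,0],[0,0,0]], "turn": [[0,0,0],[0,0,0],[0,0,0],[0,0,0],[0,0,0],[0,0,0],[0,0,0],[0,0,0]], "jaw": [0.51,0.53,0.55,0.57,0.59,0.61,0.63,0.65], "newtons": 25}}

```text
time_s: 9.4
tcp_pos: [0.5685, 0.0294, 0.1399]
eef_rot: [-180.0, 0.0, 173.0]
contact_force: [-1.2, -0.4, -0.3]
gripper_width: 0.0342
```

Call:
{"fn": "apply_moves", "kwargs": {"slide": [[0,0,0],[0,0,0],[0,0,0],[0,0,0]], "turn": [[0,0,0],[0,0,0],[0,0,0],[0,0,0]], "jaw": [0.7,0.7,0.7,0.7]}}

```text
time_s: 9.8
tcp_pos: [0.5685, 0.0294, 0.1399]
eef_rot: [-180.0, 0.0, 173.0]
contact_force: [-0.1, -0.5, -0.9]
gripper_width: 0.0343
```

Run:
```python
from p import *
print(r.get_state()['contact_force'],r.get_state()['moment'],r.get_state()['gripper_width'])
S=r.capture('scene');P=cloud(S)
cv2.imwrite('pics/g5.png',cv2.resize(S['pixels'][140:220,240:320],(600,600),interpolation=cv2.INTER_CUBIC))
```

```text
[-0.1129 -0.5189 -0.8815] [-0.0248 -0.1386 -0.0132] 0.03431944353469666
```

View pics/g5.png

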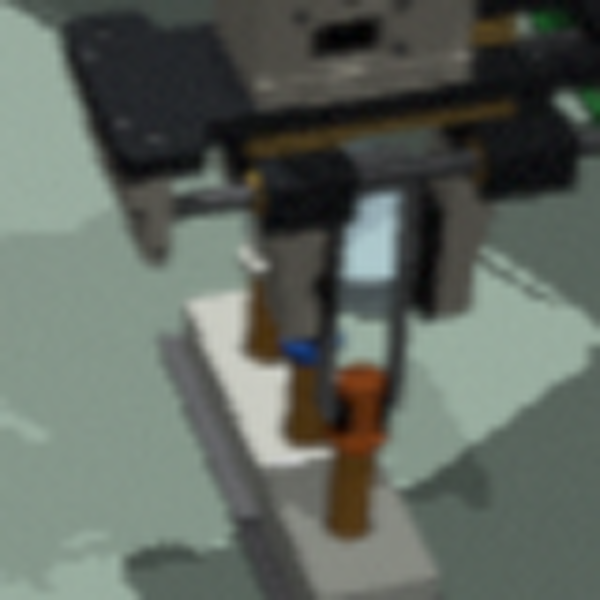

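Gripped: the tips are on the neck at (335,405) and (395,400), just above the collar. Lifting.

Call:
{"fn": "apply_moves", "kwargs": {"slide": [[0,0,-0.05],[0,0,-0.1],[0,0,-0.15],[0,0,-0.2],[0,0,-0.25],[0,0,-0.25],[0,0,-0.25],[0,0,-0.2]], "turn": [[0,0,0],[0,0,0],[0,0,0],[0,0,0],[0,0,0],[0,0,0],[0,0,0],[0,0,0]], "jaw": [0.7,0.7,0.7,0.7,0.7,0.7,0.7,0.7]}}

```text
time_s: 10.65
tcp_pos: [0.5687, 0.0294, 0.2876]
eef_rot: [180.0, 0.1, 173.0]
contact_force: [0.5, -0.3, -1.6]
gripper_width: 0.0345
```

Run:
```python
from p import *
S=r.capture('scene');P=cloud(S);pickle.dump(S,open('s3.pkl','wb'))
cv2.imwrite('pics/g6.png',cv2.resize(S['pixels'][80:220,210:350],(600,600),interpolation=cv2.INTER_CUBIC))
go([.5295,.3052,.285],-187,16,1)
s=r.get_state();c=s['tcp_pos'];d=P[...,:2]-c[:2];a=np.radians(-7);print(s['gripper_width'],s['contact_force'])
X=d@[np.cos(a),np.sin(a)];Y=d@[-np.sin(a),np.cos(a)]
h=cv2.cvtColor(S['pixels'],cv2.COLOR_BGR2HSV)
am=(h[...,0]<22)&(h[...,1]>120)&(abs(X)<.04)&(abs(Y)<.04)&(P[...,2]>.1)
for z0 in np.arange(.13,.25,.01):
    m=am&(P[...,2]>z0)&(P[...,2]<z0+.01)
    if m.sum()>2: print(round(z0,3),m.sum(),X[m].mean(),Y[m].mean(),Y[m].min(),Y[m].max())
print(P[am][:,2].min(),P[am][:,2].max())
```

```text
from [0.57   0.0294 0.291 ] [179.9012   0.3745 173.0008] turn tot deg [0.0988 0.3745 0.0012]
[[0.046, 0.168, 0.004], [0.046, 0.168, 0.004], [0.046, 0.168, 0.004], [0.046, 0.168, 0.004], [0.046, 0.168, 0.004], [0.046, 0.168, 0.004], [0.046, 0.168, 0.004], [0.046, 0.168, 0.004]] 
    [[0.0011, 0.0044, 0.0], [0.0, 0.0, 0.0], [0.0, 0.0, 0.0], [0.0, 0.0, 0.0], [0.0, 0.0, 0.0], [0.0, 0.0, 0.0], [0.0, 0.0, 0.0], [0.0, 0.0, 0.0]]
[[0.046, 0.168, 0.004], [0.046, 0.168, 0.004], [0.046, 0.168, 0.004], [0.046, 0.168, 0.004], [0.046, 0.168, 0.004], [0.046, 0.168, 0.004], [0.046, 0.168, 0.004], [0.046, 0.168, 0.004]] 
    [[0.0, 0.0, 0.0], [0.0, 0.0, 0.0], [0.0, 0.0, 0.0], [0.0, 0.0, 0.0], [0.0, 0.0, 0.0], [0.0, 0.0, 0.0], [0.0, 0.0, 0.0], [0.0, 0.0, 0.0]]
0.034098875605764044 [ 2.218  -0.6617  3.0118]
0.16 11 0.0055330861012866505 -0.002691055286354478 -0.006154349077000138 0.001393434959525121
0.17 13 0.005479274076150857 -0.0035459012657006973 -0.007474091831681466 0.00035320646577712234
0.18 13 0.0052189989410830594 -0.0027600096141026462 -0.007365865243722739 0.002301542563337555
0.19 17 0.0060507191321174875 -0.0022383544801134313 -0.006311778572931002 0.0047504647619379045
0.2 21 0.004618057973326787 -0.002675885749955361 -0.008457789880969672 0.003921225942629984
0.21 15 0.006071083366525252 -0.003032437716458189 -0.009749157293571536 0.006111866077462748
0.22 32 0.006682842448212223 -0.0025844403861321015 -0.011888602121761615 0.007281543877609523
0.23 26 0.005493806068725756 -0.0007495991116475993 -0.011597193663512806 0.008473451751072157
0.24 29 0.0020716115832474626 -0.0022163103405194234 -0.008816882534076718 0.00528100399147526
0.16236645849688702 0.4490960064414438
```

View pics/g6.png

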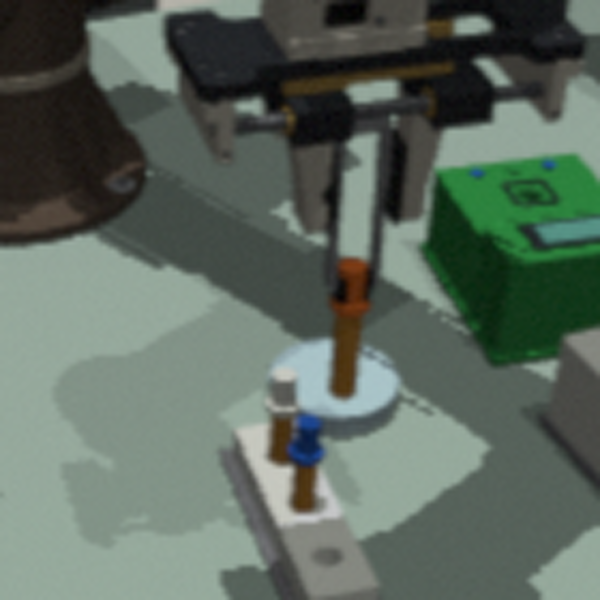

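Call:
{"fn": "apply_moves", "kwargs": {"slide": [[0.046,0.168,0],[0.046,0.168,0],[0.046,0.168,0],[0.046,0.168,0],[0.046,0.168,0],[0.046,0.168,0],[0.046,0.168,0],[0.046,0.168,0]], "turn": [[0.001,0.004,0],[0,0,0],[0,0,0],[0,0,0],[0,0,0],[0,0,0],[0,0,0],[0,0,0]], "jaw": [0.7,0.7,0.7,0.7,0.7,0.7,0.7,0.7]}}

```text
time_s: 11.5
tcp_pos: [0.5482, 0.1685, 0.2852]
eef_rot: [-179.9, -0.3, 173.0]
contact_force: [0.1, -0.6, -1.6]
gripper_width: 0.0346
```

Call:
{"fn": "apply_moves", "kwargs": {"slide": [[0.046,0.168,0],[0.046,0.168,0],[0.046,0.168,0],[0.046,0.168,0],[0.046,0.168,0],[0.046,0.168,0],[0.046,0.168,0],[0,0,0]], "turn": [[0,0,0],[0,0,0],[0,0,0],[0,0,0],[0,0,0],[0,0,0],[0,0,0],[0,0,0]], "jaw": [0.7,0.7,0.7,0.7,0.7,0.7,0.7,0.7]}}

```text
time_s: 12.3
tcp_pos: [0.5305, 0.2904, 0.2845]
eef_rot: [-179.9, -0.4, 173.1]
contact_force: [-0.2, -1.2, -0.4]
gripper_width: 0.0341
```

Run:
```python
from p import *
go([.5293,.3047,.232],-187,3,1)
```

```text
from [0.5305 0.2904 0.2845] [-179.9097   -0.3573  173.06  ] turn tot deg [-0.0905 -0.3573  0.0603]
[[0.009, 0.047, 0.175], [0.01, 0.047, 0.175], [0.01, 0.047, 0.175]] 
    [[-0.0011, -0.0042, 0.0007], [-0.0, -0.0, 0.0], [-0.0, -0.0, 0.0]]
```

Call:
{"fn": "apply_moves", "kwargs": {"slide": [[0.01,0.047,0.17],[0.01,0.047,0.17],[0.01,0.047,0.17],[0,0,0],[0,0,0],[0,0,0]], "turn": [[-0.001,-0.004,0.001],[0,0,0],[0,0,0],[0,0,0],[0,0,0],[0,0,0]], "jaw": [0.7,0.7,0.7,0.7,0.7,0.7]}}

```text
time_s: 12.9
tcp_pos: [0.53, 0.3024, 0.2351]
eef_rot: [179.9, 0.1, 172.9]
contact_force: [-0.2, 0.7, -0.8]
gripper_width: 0.0342
```

Run:
```python
from p import *
S=r.capture('scene');P=cloud(S);pickle.dump(S,open('s4.pkl','wb'))
cv2.imwrite('pics/g7.png',cv2.resize(S['pixels'][80:200,310:430],(600,600),interpolation=cv2.INTER_CUBIC))
T=r.capture('top');cv2.imwrite('pics/g7t.png',cv2.resize(T['pixels'][140:260,80:200],(600,600),interpolation=cv2.INTER_CUBIC))
s=r.get_state();c=s['tcp_pos'];print(c,s['eef_rot'],s['contact_force'])
d=P-c
h=cv2.cvtColor(S['pixels'],cv2.COLOR_BGR2HSV)
am=(h[...,0]<22)&(h[...,1]>120)&(abs(d[...,0])<.03)&(abs(d[...,1])<.03)&(P[...,2]>.09)
for z0 in np.arange(.09,.2,.01):
    m=am&(P[...,2]>z0)&(P[...,2]<z0+.01)
    if m.sum()>2: print(round(z0,3),m.sum(),d[m].mean(0)[:2],P[m].mean(0)[:2])
print(P[am][:,2].min())
```

```text
[0.5299 0.3025 0.235 ] [179.9293   0.0674 172.874 ] [ 0.3177 -0.3203 -1.0245]
0.1 3 [ 0.0068 -0.0029] [0.5367 0.2996]
0.11 12 [ 0.0067 -0.0052] [0.5366 0.2973]
0.12 12 [ 0.0058 -0.0044] [0.5357 0.2981]
0.13 14 [ 0.0056 -0.005 ] [0.5356 0.2974]
0.14 16 [ 0.0057 -0.0048] [0.5356 0.2976]
0.15 17 [ 0.0059 -0.0042] [0.5359 0.2982]
0.16 18 [ 0.0068 -0.0053] [0.5367 0.2971]
0.17 20 [ 0.0073 -0.0048] [0.5373 0.2977]
0.18 16 [ 0.0071 -0.0018] [0.537  0.3006]
0.19 16 [ 0.003  -0.0025] [0.5329 0.2999]
0.10670540931112472
```

View pics/g7.png

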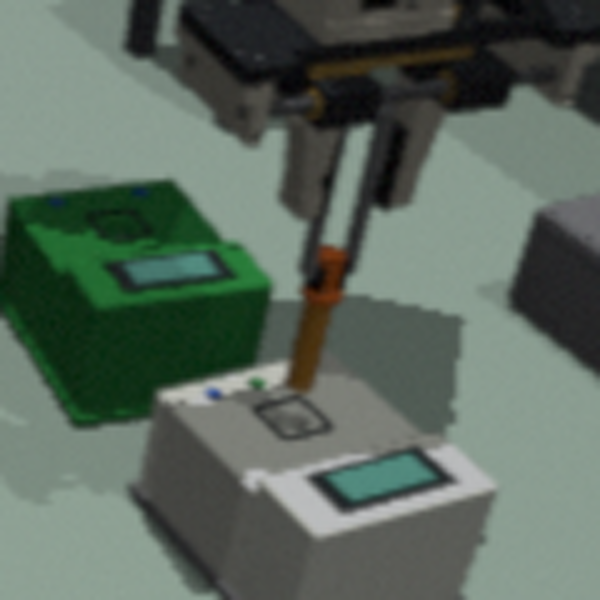

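View pics/g7t.png

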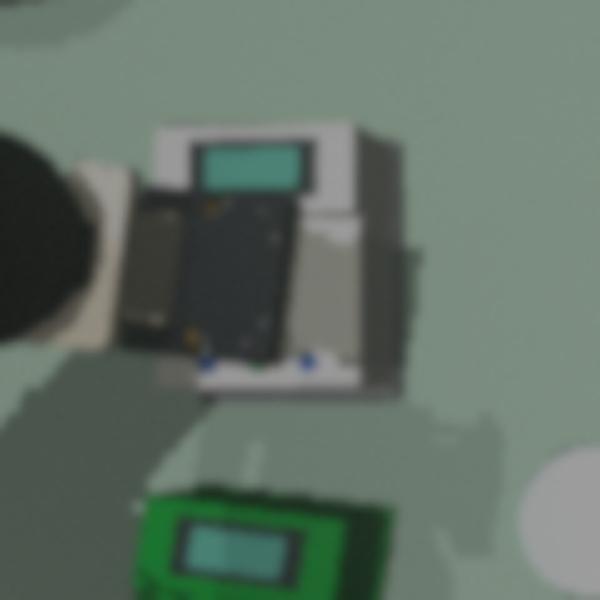

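Run:
```python
from p import *
go([.529,.305,.215],-187,2,1)
```

```text
from [0.5299 0.3025 0.235 ] [179.9293   0.0674 172.874 ] turn tot deg [ 0.0706  0.0675 -0.1259]
[[0.006, 0.012, 0.1], [0.006, 0.012, 0.1]] 
    [[0.0008, 0.0008, -0.0015], [0.0, 0.0, -0.0]]
```

Call:
{"fn": "apply_moves", "kwargs": {"slide": [[0.006,0.012,0],[0.006,0.012,0],[0,0,0.1],[0,0,0.1],[0,0,0],[0,0,0]], "turn": [[0.001,0.001,-0.001],[0,0,0],[0,0,0],[0,0,0],[0,0,0],[0,0,0]], "jaw": [0.7,0.7,0.7,0.7,0.7,0.7]}}

```text
time_s: 13.6
tcp_pos: [0.5284, 0.3046, 0.2132]
eef_rot: [-179.8, -0.1, 173.0]
contact_force: [-0.0, 0.1, -0.5]
gripper_width: 0.0341
```

Run:
```python
from p import *
S=r.capture('scene')
cv2.imwrite('pics/g8.png',cv2.resize(S['pixels'][120:190,330:400],(600,600),interpolation=cv2.INTER_CUBIC))
s=r.get_state();print(s['tcp_pos'],s['contact_force'])
```

```text
[0.5286 0.3048 0.2137] [ 0.4211  0.2073 -0.8611]
```

View pics/g8.png

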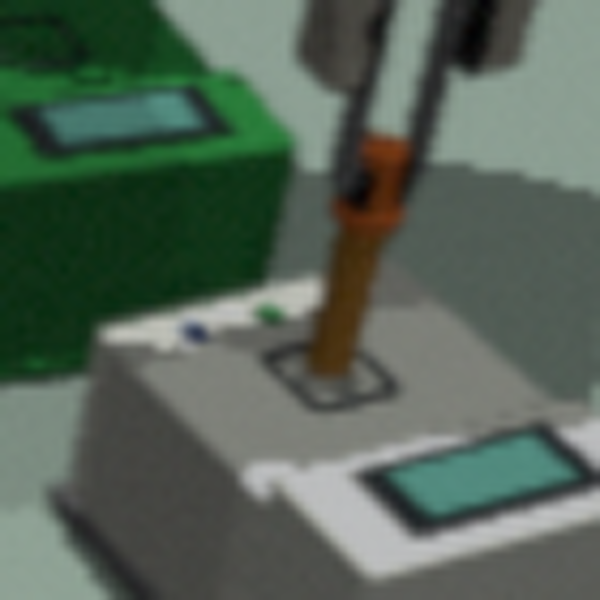

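Call:
{"fn": "apply_moves", "kwargs": {"slide": [[0,0,0.03],[0,0,0.03],[0,0,0.03],[0,0,0.03],[0,0,0]], "turn": [[0,0,0],[0,0,0],[0,0,0],[0,0,0],[0,0,0]], "jaw": [0.7,0.7,0.7,0.7,0.7]}}

```text
time_s: 14.15
tcp_pos: [0.5283, 0.3048, 0.2013]
eef_rot: [-179.9, -0.1, 173.0]
contact_force: [0.0, -0.4, -2.5]
gripper_width: 0.0339
```

Call:
{"fn": "apply_moves", "kwargs": {"slide": [[0,0,0.03],[0,0,0.03],[0,0,0.02],[0,0,0]], "turn": [[0,0,0],[0,0,0],[0,0,0],[0,0,0]], "jaw": [0.7,0.7,0.7,0.7]}}

```text
time_s: 14.55
tcp_pos: [0.5284, 0.3048, 0.1935]
eef_rot: [-179.9, -0.1, 173.0]
contact_force: [0.3, 1.5, -1.5]
gripper_width: 0.0341
```

Call:
{"fn": "apply_moves", "kwargs": {"slide": [[0,0,0.02],[0,0,0.01],[0,0,0]], "turn": [[0,0,0],[0,0,0],[0,0,0]], "jaw": [0.7,0.7,0.7]}}

```text
time_s: 14.85
tcp_pos: [0.5285, 0.3048, 0.1907]
eef_rot: [-179.9, -0.1, 173.0]
contact_force: [0.5, 0.2, -1.7]
gripper_width: 0.0342
```

Call:
{"fn": "apply_moves", "kwargs": {"slide": [[0,0,0.02],[0,0,0.02],[0,0,0]], "turn": [[0,0,0],[0,0,0],[0,0,0]], "jaw": [0.7,0.7,0.7]}}

```text
time_s: 15.15
tcp_pos: [0.5288, 0.3049, 0.1873]
eef_rot: [-179.9, -0.0, 173.0]
contact_force: [-0.6, 0.9, 2.5]
gripper_width: 0.0341
```

Call:
{"fn": "apply_moves", "kwargs": {"slide": [[0,0,0.02],[0,0,0]], "turn": [[0,0,0],[0,0,0]], "jaw": [0.7,0.7]}}

```text
time_s: 15.35
tcp_pos: [0.5288, 0.305, 0.1852]
eef_rot: [-179.9, -0.0, 173.0]
contact_force: [0.6, -0.0, 3.5]
gripper_width: 0.0347
```

Call:
{"fn": "apply_moves", "kwargs": {"slide": [[0,0,0.02],[0,0,0]], "turn": [[0,0,0],[0,0,0]], "jaw": [0.7,0.7]}}

```text
time_s: 15.55
tcp_pos: [0.5287, 0.305, 0.1832]
eef_rot: [-179.9, -0.1, 173.0]
contact_force: [0.6, 1.2, 3.7]
gripper_width: 0.0342
```

Call:
{"fn": "apply_moves", "kwargs": {"slide": [[0,0,0.02],[0,0,0]], "turn": [[0,0,0],[0,0,0]], "jaw": [0.7,0.7]}}

```text
time_s: 15.75
tcp_pos: [0.5286, 0.305, 0.1811]
eef_rot: [-179.9, -0.1, 173.0]
contact_force: [-0.2, 0.8, 4.0]
gripper_width: 0.0341
```

Call:
{"fn": "apply_moves", "kwargs": {"slide": [[0,0,0.015],[0,0,0]], "turn": [[0,0,0],[0,0,0]], "jaw": [0.7,0.7]}}

```text
time_s: 15.95
tcp_pos: [0.5286, 0.305, 0.1796]
eef_rot: [-179.9, -0.1, 173.0]
contact_force: [0.3, 1.4, 4.0]
gripper_width: 0.0344
```

Call:
{"fn": "apply_moves", "kwargs": {"slide": [[0,0,0.01],[0,0,0]], "turn": [[0,0,0],[0,0,0]], "jaw": [0.7,0.7]}}

```text
time_s: 16.15
tcp_pos: [0.5287, 0.305, 0.1787]
eef_rot: [-179.9, -0.1, 173.0]
contact_force: [0.0, 1.6, 4.8]
gripper_width: 0.0343
```

Call:
{"fn": "apply_moves", "kwargs": {"slide": [[0,0,0.01],[0,0,0]], "turn": [[0,0,0],[0,0,0]], "jaw": [0.7,0.7]}}

```text
time_s: 16.35
tcp_pos: [0.5287, 0.305, 0.1777]
eef_rot: [-179.9, -0.1, 173.0]
contact_force: [0.3, 0.7, 5.1]
gripper_width: 0.034
```

Call:
{"fn": "apply_moves", "kwargs": {"slide": [[0,0,0.007],[0,0,0]], "turn": [[0,0,0],[0,0,0]], "jaw": [0.7,0.7]}}

```text
time_s: 16.55
tcp_pos: [0.5287, 0.305, 0.177]
eef_rot: [-179.9, -0.1, 173.0]
contact_force: [-0.9, 0.2, 5.4]
gripper_width: 0.0342
```

Call:
{"fn": "apply_moves", "kwargs": {"slide": [[0,0,0.007],[0,0,0]], "turn": [[0,0,0],[0,0,0]], "jaw": [0.7,0.7]}}

```text
time_s: 16.75
tcp_pos: [0.5287, 0.305, 0.1763]
eef_rot: [-179.9, -0.1, 173.0]
contact_force: [-0.4, 1.4, 4.1]
gripper_width: 0.0346
```

Call:
{"fn": "apply_moves", "kwargs": {"slide": [[0,0,0.005],[0,0,0]], "turn": [[0,0,0],[0,0,0]], "jaw": [0.7,0.7]}}

```text
time_s: 16.95
tcp_pos: [0.5287, 0.305, 0.1759]
eef_rot: [-179.9, -0.1, 173.0]
contact_force: [-0.5, 1.1, 5.1]
gripper_width: 0.0341
```

Call:
{"fn": "apply_moves", "kwargs": {"slide": [[0,0,0.007],[0,0,0]], "turn": [[0,0,0],[0,0,0]], "jaw": [0.7,0.7]}}

```text
time_s: 17.15
tcp_pos: [0.5287, 0.3051, 0.1752]
eef_rot: [-179.9, -0.0, 173.0]
contact_force: [-0.6, 0.0, 5.6]
gripper_width: 0.0341
```

Call:
{"fn": "apply_moves", "kwargs": {"slide": [[0,0,0.007],[0,0,0]], "turn": [[0,0,0],[0,0,0]], "jaw": [0.7,0.7]}}

```text
time_s: 17.35
tcp_pos: [0.5289, 0.3051, 0.1748]
eef_rot: [-180.0, -0.0, 173.0]
contact_force: [-0.3, -0.1, 7.3]
gripper_width: 0.0344
```

Call:
{"fn": "apply_moves", "kwargs": {"slide": [[0,0,0.006],[0,0,0]], "turn": [[0,0,0],[0,0,0]], "jaw": [0.7,0.7]}}

```text
time_s: 17.55
tcp_pos: [0.5291, 0.3052, 0.1746]
eef_rot: [-180.0, 0.0, 173.0]
contact_force: [-0.2, 0.8, 7.8]
gripper_width: 0.0344
```

Call:
{"fn": "apply_moves", "kwargs": {"slide": [[0,0,0.003],[0,0,0]], "turn": [[0,0,0],[0,0,0]], "jaw": [0.7,0.7]}}

```text
time_s: 17.75
tcp_pos: [0.5292, 0.3053, 0.1745]
eef_rot: [-180.0, 0.0, 173.0]
contact_force: [-0.6, 0.2, 10.0]
gripper_width: 0.0343
```

Call:
{"fn": "apply_moves", "kwargs": {"slide": [[0,0,0.006],[0,0,0]], "turn": [[0,0,0],[0,0,0]], "jaw": [0.7,0.7]}}

```text
time_s: 17.95
tcp_pos: [0.5293, 0.3052, 0.1741]
eef_rot: [-180.0, 0.0, 173.0]
contact_force: [-0.2, 0.3, 10.5]
gripper_width: 0.0342
```

Call:
{"fn": "apply_moves", "kwargs": {"slide": [[0,0,0],[0,0,0]], "turn": [[0,0,0],[0,0,0]], "jaw": [0.7,0.7]}}

```text
time_s: 18.15
tcp_pos: [0.5293, 0.3052, 0.1741]
eef_rot: [-180.0, 0.0, 173.0]
contact_force: [-0.7, -1.0, 10.6]
gripper_width: 0.0343
```

Call:
{"fn": "apply_moves", "kwargs": {"slide": [[0,0,0.006],[0,0,0]], "turn": [[0,0,0],[0,0,0]], "jaw": [0.7,0.7]}}

```text
time_s: 18.35
tcp_pos: [0.5295, 0.3053, 0.1738]
eef_rot: [180.0, 0.1, 173.0]
contact_force: [0.4, 0.4, 11.3]
gripper_width: 0.0342
```

Call:
{"fn": "apply_moves", "kwargs": {"slide": [[0,0,0.003],[0,0,0]], "turn": [[0,0,0],[0,0,0]], "jaw": [0.7,0.7]}}

```text
time_s: 18.55
tcp_pos: [0.5296, 0.3054, 0.1737]
eef_rot: [180.0, 0.1, 173.0]
contact_force: [-0.7, -0.1, 12.7]
gripper_width: 0.0343
```

Call:
{"fn": "apply_moves", "kwargs": {"slide": [[0,0,0.004],[0,0,0],[0,0,0]], "turn": [[0,0,0],[0,0,0],[0,0,0]], "jaw": [0.7,0.7,0.7]}}

```text
time_s: 18.85
tcp_pos: [0.5297, 0.3054, 0.1735]
eef_rot: [180.0, 0.1, 173.0]
contact_force: [-0.2, 0.6, 13.6]
gripper_width: 0.0341
```

Call:
{"fn": "apply_moves", "kwargs": {"slide": [[0,0,0],[0,0,0],[0,0,0],[0,0,0],[0,0,0]], "turn": [[0,0,0],[0,0,0],[0,0,0],[0,0,0],[0,0,0]], "jaw": [0.7,0.7,0.7,0.7,0.7]}}

```text
time_s: 19.35
tcp_pos: [0.5297, 0.3054, 0.1735]
eef_rot: [180.0, 0.1, 173.0]
contact_force: [-0.1, 0.5, 14.2]
gripper_width: 0.0344
```

Run:
```python
from p import *
S=r.capture('scene');P=cloud(S)
cv2.imwrite('pics/g9.png',cv2.resize(S['pixels'][100:190,330:420],(600,600),interpolation=cv2.INTER_CUBIC))
s=r.get_state();c=s['tcp_pos'];print(c,s['contact_force'],s['moment'],s['gripper_width'])
h=cv2.cvtColor(S['pixels'],cv2.COLOR_BGR2HSV);d=P-c
am=(h[...,0]<22)&(h[...,1]>120)&(abs(d[...,0])<.03)&(abs(d[...,1])<.03)&(P[...,2]>.085)
print(np.percentile(P[am][:,2],[2,98]),P[am].mean(0))
for z0 in np.arange(.08,.16,.01):
    m=am&(P[...,2]>z0)&(P[...,2]<z0+.01)
    if m.sum()>2: print(round(z0,3),m.sum(),P[m].mean(0)[:2])
```

```text
[0.5297 0.3054 0.1735] [-1.4881 -1.219  14.5153] [-0.0221  0.1919  0.0139] 0.03440988611351084
[0.0879 0.2578] [0.5399 0.3026 0.1532]
0.08 7 [0.5335 0.3006]
0.09 14 [0.5342 0.3009]
0.1 12 [0.5361 0.2994]
0.11 19 [0.5362 0.3005]
0.12 18 [0.535  0.3033]
0.13 16 [0.5314 0.3036]
```

View pics/g9.png

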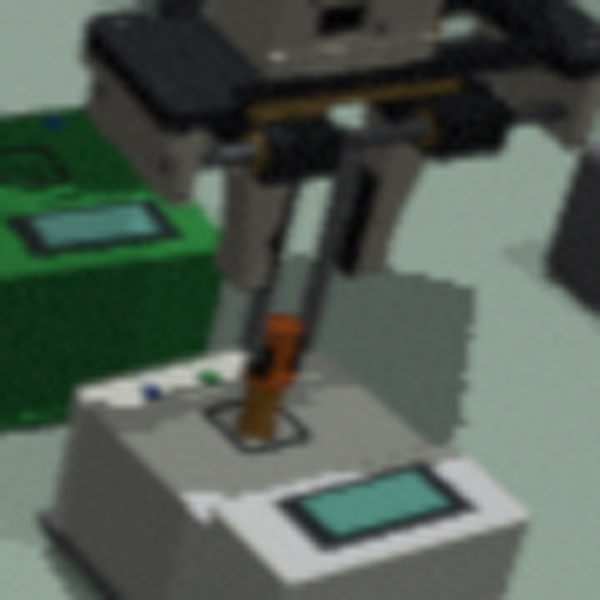

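Pressed at about 15.8 N (14.3 measured plus 1.4 for the tongs' weight) for over 0.5 s; the picture shows the rod upright in the well at (258,425). Easing off, then opening to 43 mm.

Call:
{"fn": "apply_moves", "kwargs": {"slide": [[0,0,-0.01],[0,0,-0.015],[0,0,0],[0,0,0]], "turn": [[0,0,0],[0,0,0],[0,0,0],[0,0,0]], "jaw": [0.7,0.7,0.7,0.7]}}

```text
time_s: 19.8
tcp_pos: [0.529, 0.3051, 0.1748]
eef_rot: [-180.0, -0.0, 173.0]
contact_force: [-0.5, 1.1, 7.7]
gripper_width: 0.0345
```

Call:
{"fn": "apply_moves", "kwargs": {"slide": [[0,0,0],[0,0,0],[0,0,0],[0,0,0],[0,0,0],[0,0,0],[0,0,0],[0,0,0]], "turn": [[0,0,0],[0,0,0],[0,0,0],[0,0,0],[0,0,0],[0,0,0],[0,0,0],[0,0,0]], "jaw": [0.6,0.58,0.56,0.54,0.52,0.51,0.51,0.51]}}

```text
time_s: 20.6
tcp_pos: [0.5282, 0.3045, 0.1733]
eef_rot: [-179.9, -0.1, 173.0]
contact_force: [0.3, -0.1, -0.7]
gripper_width: 0.0431
```

Run:
```python
from p import *
S=r.capture('scene')
cv2.imwrite('pics/g10.png',cv2.resize(S['pixels'][100:190,330:420],(600,600),interpolation=cv2.INTER_CUBIC))
s=r.get_state();print(s['tcp_pos'],s['contact_force'],s['moment'],s['gripper_width'])
```

```text
[0.5283 0.3046 0.1734] [ 0.194   0.2328 -2.0537] [ 0.0403 -0.1702  0.035 ] 0.04290265759680601
```

View pics/g10.png

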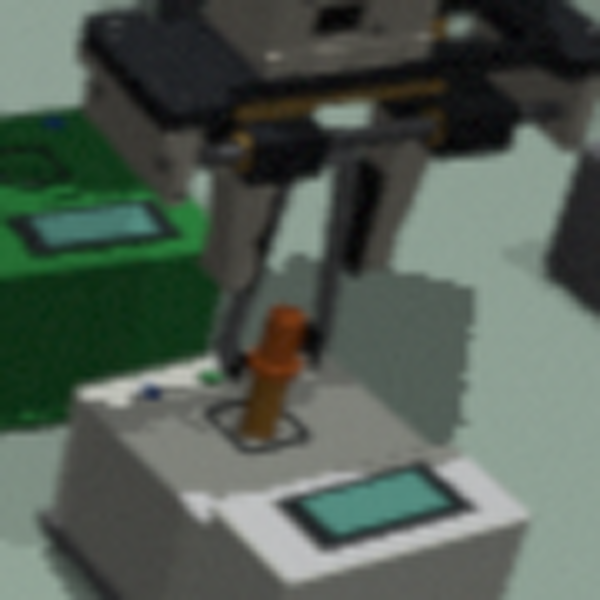

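Call:
{"fn": "apply_moves", "kwargs": {"slide": [[0,0,-0.02],[0,0,-0.03],[0,0,-0.05],[0,0,0]], "turn": [[0,0,0],[0,0,0],[0,0,0],[0,0,0]], "jaw": [0.51,0.51,0.51,0.51]}}

```text
time_s: 21.05
tcp_pos: [0.5289, 0.3052, 0.1849]
eef_rot: [-180.0, -0.0, 173.0]
contact_force: [-0.5, -0.8, 0.3]
gripper_width: 0.0429
```

Call:
{"fn": "apply_moves", "kwargs": {"slide": [[0,0,-0.1],[0,0,-0.2],[0,0,-0.3],[0,0,-0.3],[0,0,-0.2],[0,0,0]], "turn": [[0,0,0],[0,0,0],[0,0,0],[0,0,0],[0,0,0],[0,0,0]], "jaw": [0.51,0.51,0.51,0.51,0.51,0.51]}}

```text
time_s: 21.65
tcp_pos: [0.5299, 0.3057, 0.2982]
eef_rot: [179.8, 0.2, 173.0]
contact_force: [0.6, 0.4, -1.6]
gripper_width: 0.043
```

Run:
```python
from p import *
S=r.capture('scene');P=cloud(S)
cv2.imwrite('pics/g11.png',cv2.resize(S['pixels'][80:190,320:430],(600,600),interpolation=cv2.INTER_CUBIC))
s=r.get_state();print(s['tcp_pos'],s['contact_force'],s['gripper_width'])
h=cv2.cvtColor(S['pixels'],cv2.COLOR_BGR2HSV);d=P-[.5292,.305,0]
am=(h[...,0]<22)&(h[...,1]>120)&(abs(d[...,0])<.03)&(abs(d[...,1])<.03)&(P[...,2]>.085)&(P[...,2]<.15)
print(P[am].max(0))
for z0 in np.arange(.08,.16,.01):
    m=am&(P[...,2]>z0)&(P[...,2]<z0+.01)
    if m.sum()>2: print(round(z0,3),m.sum(),P[m].mean(0)[:2])
go([.4855,-.3338,.26],-163,8,8)
go([.56,.0,.27],-175,12,12)
```

```text
[0.5291 0.3054 0.296 ] [-0.5565  0.7232 -0.9397] 0.04279475435241237
[0.5398 0.3132 0.1371]
0.08 7 [0.5335 0.303 ]
0.09 13 [0.5335 0.3027]
0.1 9 [0.5344 0.3013]
0.11 24 [0.5338 0.3025]
0.12 15 [0.533 0.303]
0.13 23 [0.5305 0.3043]
from [0.5291 0.3054 0.296 ] [179.9214   0.0402 172.9722] turn tot deg [  0.069    0.0561 -24.0278]
[[-0.044, -0.8, 0.044], [-0.002, -0.801, 0.044], [0.04, -0.8, 0.044], [0.082, -0.797, 0.044], [0.124, -0.791, 0.044], [0.165, -0.784, 0.045], [0.206, -0.774, 0.045], [0.246, -0.762, 0.045]] 
    [[0.0001, 0.0001, -0.0349], [0.0001, 0.0001, -0.0349], [0.0001, 0.0001, -0.0349], [0.0001, 0.0001, -0.0349], [0.0001, 0.0001, -0.0349], [0.0001, 0.0001, -0.0349], [0.0001, 0.0001, -0.0349], [0.0001, 0.0001, -0.0349]]
from [0.5291 0.3054 0.296 ] [179.9214   0.0402 172.9722] turn tot deg [  0.0741   0.0483 -12.0278]
[[-0.057, -0.249, 0.021], [-0.052, -0.25, 0.021], [-0.048, -0.251, 0.021], [-0.043, -0.252, 0.021], [-0.039, -0.253, 0.021], [-0.035, -0.253, 0.022], [-0.03, -0.254, 0.022], [-0.026, -0.254, 0.022]] 
    [[0.0001, 0.0, -0.0117], [0.0001, 0.0, -0.0117], [0.0001, 0.0, -0.0117], [0.0001, 0.0, -0.0117], [0.0001, 0.0, -0.0117], [0.0001, 0.0, -0.0117], [0.0001, 0.0, -0.0117], [0.0001, 0.0, -0.0117]]
[[-0.021, -0.255, 0.022], [-0.017, -0.255, 0.022], [-0.012, -0.255, 0.022], [-0.008, -0.256, 0.022]] 
    [[0.0001, 0.0, -0.0117], [0.0001, 0.0, -0.0117], [0.0001, 0.0, -0.0117], [0.0001, 0.0, -0.0117]]
```

View pics/g11.png

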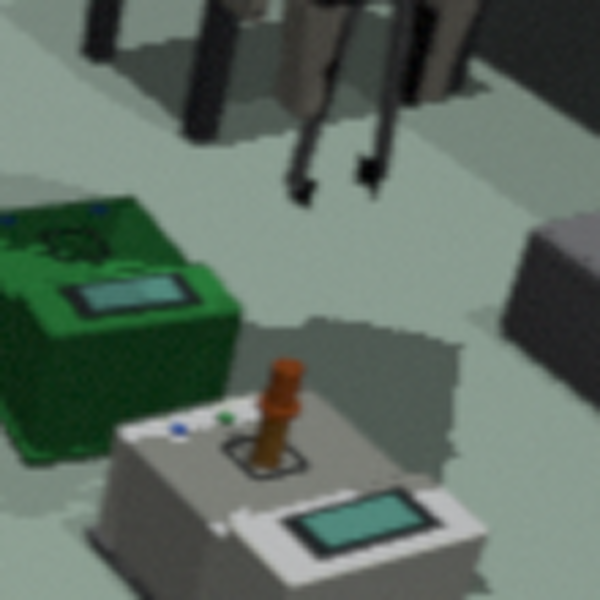

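The standard stands upright and free in the well at (270,440); its top is at z≈0.135, so the foot is about 33 mm down. Now I'll return the tongs.

Call:
{"fn": "apply_moves", "kwargs": {"slide": [[-0.02,-0.4,0],[-0.01,-0.4,0],[0,-0.4,0],[0.01,-0.4,0],[0.02,-0.4,0],[0.03,-0.4,0],[0.04,-0.4,0],[0.05,-0.4,0]], "turn": [[0,0,-0.0175],[0,0,-0.0175],[0,0,-0.0175],[0,0,-0.0175],[0,0,-0.0175],[0,0,-0.0175],[0,0,-0.0175],[0,0,-0.0175]], "jaw": [0.51,0.51,0.51,0.51,0.51,0.51,0.51,0.51]}}

```text
time_s: 22.5
tcp_pos: [0.5058, -0.0166, 0.2936]
eef_rot: [-179.9, -0.2, -174.9]
contact_force: [-0.7, -1.1, -0.9]
gripper_width: 0.0433
```

Run:
```python
from p import *
go([.4847,-.3339,.26],-163,9,8)
```

```text
from [ 0.5058 -0.0166  0.2936] [-179.9345   -0.1703 -174.9229] turn tot deg [ -0.0476  -0.1765 -11.9228]
[[0.054, -0.349, 0.038], [0.064, -0.347, 0.038], [0.073, -0.346, 0.038], [0.082, -0.344, 0.038], [0.09, -0.342, 0.038], [0.099, -0.339, 0.037], [0.108, -0.336, 0.037], [0.117, -0.333, 0.037]] 
    [[-0.0001, -0.0003, -0.0173], [-0.0001, -0.0003, -0.0173], [-0.0001, -0.0003, -0.0173], [-0.0001, -0.0003, -0.0173], [-0.0001, -0.0003, -0.0173], [-0.0001, -0.0003, -0.0173], [-0.0001, -0.0003, -0.0173], [-0.0001, -0.0003, -0.0173]]
[[0.125, -0.33, 0.037]] 
    [[-0.0, -0.0, -0.0]]
```

Call:
{"fn": "apply_moves", "kwargs": {"slide": [[0.05,-0.35,0.03],[0.06,-0.35,0.03],[0.07,-0.35,0.03],[0.08,-0.34,0.03],[0.09,-0.34,0.03],[0.1,-0.34,0.03],[0.11,-0.3,0.03],[0,0,0]], "turn": [[0,0,-0.017],[0,0,-0.017],[0,0,-0.017],[0,0,-0.017],[0,0,-0.017],[0,0,-0.017],[0,0,-0.017],[0,0,-0.017]], "jaw": [0.51,0.51,0.51,0.51,0.51,0.51,0.51,0.51]}}

```text
time_s: 23.3
tcp_pos: [0.4884, -0.2611, 0.2718]
eef_rot: [180.0, -0.3, -163.4]
contact_force: [-0.4, 1.0, -0.6]
gripper_width: 0.0432
```

Call:
{"fn": "apply_moves", "kwargs": {"slide": [[0,0,0]], "turn": [[0,0,0]], "jaw": [0.51]}}

```text
time_s: 23.4
tcp_pos: [0.4891, -0.259, 0.2725]
eef_rot: [180.0, -0.2, -163.4]
contact_force: [0.6, 0.4, -0.7]
gripper_width: 0.043
```

Run:
```python
from p import *
go([.4847,-.3339,.16],-163,3,1)
```

```text
from [ 0.4891 -0.259   0.2725] [ 179.9748   -0.2117 -163.3968] turn tot deg [ 0.0259 -0.2116 -0.3968]
[[0.084, -0.235, 0.375], [0.087, -0.235, 0.375], [0.087, -0.235, 0.375]] 
    [[0.0003, -0.0025, -0.0046], [0.0, -0.0, -0.0], [0.0, -0.0, -0.0]]
```

Call:
{"fn": "apply_moves", "kwargs": {"slide": [[0.087,-0.235,0.1],[0.087,-0.235,0.2],[0.087,-0.235,0.2],[0,0,0.3],[0,0,0],[0,0,0]], "turn": [[0,-0.002,-0.005],[0,0,0],[0,0,0],[0,0,0],[0,0,0],[0,0,0]], "jaw": [0.51,0.51,0.51,0.51,0.51,0.51]}}

```text
time_s: 24.0
tcp_pos: [0.4856, -0.3329, 0.1938]
eef_rot: [-180.0, -0.0, -162.8]
contact_force: [1.4, 0.2, 0.1]
gripper_width: 0.0429
```

Run:
```python
from p import *
go([.4847,-.3339,.125],-163,2,1)
S=r.capture('scene');P=cloud(S)
cv2.imwrite('pics/g12.png',cv2.resize(S['pixels'][130:250,90:210],(600,600),interpolation=cv2.INTER_CUBIC))
c=r.get_state()['tcp_pos'];d=P[...,:2]-c[:2];a=np.radians(17)
X=d@[np.cos(a),np.sin(a)];Y=d@[-np.sin(a),np.cos(a)]
near=(abs(X)<.03)&(abs(Y)<.035)&(P[...,2]>.08)&(P[...,2]<c[2]-.04)
z=P[...,2][near].min();print('tipmin',z,c[2]-z)
for sg in(-1,1):
    m=near&(P[...,2]<z+.014)&(Y*sg>0)
    print(sg,m.sum(),'X',np.percentile(X[m],[5,50,95]),'Y',np.percentile(Y[m],[5,50,95]))
```

```text
from [ 0.4856 -0.3329  0.1938] [-179.9824   -0.0159 -162.836 ] turn tot deg [-0.0176 -0.0158  0.164 ]
[[0.006, -0.003, 0.344], [0.006, -0.004, 0.344]] 
    [[-0.0002, -0.0002, 0.0019], [-0.0, -0.0, 0.0]]
tipmin 0.12954376063264095 0.065411849049726
-1 18 X [-0.0057  0.0039  0.0083] Y [-0.0247 -0.0207 -0.0178]
1 14 X [-0.0074  0.0035  0.0072] Y [0.0149 0.0165 0.0212]
```

View pics/g12.png

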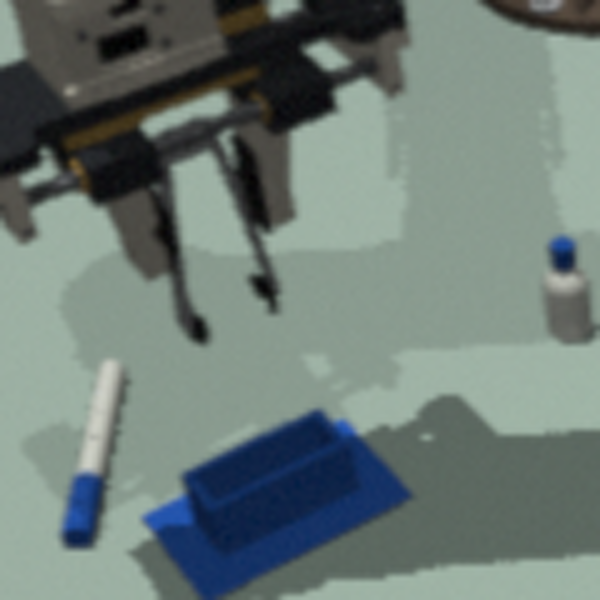

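Call:
{"fn": "apply_moves", "kwargs": {"slide": [[0.006,-0.004,0.25],[0.006,-0.004,0.25],[0,0,0.2],[0,0,0.2],[0,0,0.15],[0,0,0.1],[0,0,0],[0,0,0]], "turn": [[0,0,0.002],[0,0,0],[0,0,0],[0,0,0],[0,0,0],[0,0,0],[0,0,0],[0,0,0]], "jaw": [0.51,0.51,0.51,0.51,0.51,0.51,0.51,0.51]}}

```text
time_s: 24.85
tcp_pos: [0.4857, -0.3348, 0.0799]
eef_rot: [-179.9, 0.1, -163.0]
contact_force: [1.2, -0.4, -0.0]
gripper_width: 0.0429
```

Call:
{"fn": "apply_moves", "kwargs": {"slide": [[0,0,0.05],[0,0,0]], "turn": [[0,0,0],[0,0,0]], "jaw": [0.51,0.51]}}

```text
time_s: 25.05
tcp_pos: [0.4849, -0.3347, 0.0739]
eef_rot: [-179.9, 0.1, -163.1]
contact_force: [-0.3, -0.6, -1.1]
gripper_width: 0.0431
```

Call:
{"fn": "apply_moves", "kwargs": {"slide": [[0,0,0.025],[0,0,0.01],[0,0,0]], "turn": [[0,0,0],[0,0,0],[0,0,0]], "jaw": [0.51,0.51,0.51]}}

```text
time_s: 25.35
tcp_pos: [0.4847, -0.3348, 0.07]
eef_rot: [-180.0, 0.0, -163.1]
contact_force: [-0.4, -0.4, -1.2]
gripper_width: 0.0431
```

Call:
{"fn": "apply_moves", "kwargs": {"slide": [[0,0,0.015],[0,0,0],[0,0,0]], "turn": [[0,0,0],[0,0,0],[0,0,0]], "jaw": [0.51,0.51,0.51]}}

```text
time_s: 25.65
tcp_pos: [0.4848, -0.3348, 0.0686]
eef_rot: [-180.0, 0.1, -163.1]
contact_force: [-0.3, 0.0, -0.2]
gripper_width: 0.0426
```

Call:
{"fn": "apply_moves", "kwargs": {"slide": [[0,0,0.005],[0,0,0],[0,0,0],[0,0,0],[0,0,0],[0,0,0],[0,0,0],[0,0,0]], "turn": [[0,0,0],[0,0,0],[0,0,0],[0,0,0],[0,0,0],[0,0,0],[0,0,0],[0,0,0]], "jaw": [0.51,0.51,0.49,0.47,0.45,0.4,0.3,0.15]}}

```text
time_s: 26.45
tcp_pos: [0.4849, -0.3348, 0.0682]
eef_rot: [-179.9, 0.1, -163.0]
contact_force: [0.0, -0.3, 0.1]
gripper_width: 0.0632
```

Call:
{"fn": "apply_moves", "kwargs": {"slide": [[0,0,0],[0,0,0],[0,0,0],[0,0,0]], "turn": [[0,0,0],[0,0,0],[0,0,0],[0,0,0]], "jaw": [0,0,0,0]}}

```text
time_s: 26.85
tcp_pos: [0.4848, -0.3348, 0.0682]
eef_rot: [-180.0, 0.1, -163.1]
contact_force: [0.5, 0.0, -0.4]
gripper_width: 0.0872
```

Run:
```python
from p import *
S=r.capture('scene')
cv2.imwrite('pics/g13.png',cv2.resize(S['pixels'][130:250,90:210],(600,600),interpolation=cv2.INTER_CUBIC))
s=r.get_state();print(s['tcp_pos'],s['contact_force'],s['gripper_width'])
```

```text
[ 0.4848 -0.3347  0.0681] [-0.5992  0.0525 -0.3182] 0.08715712682424161
```

View pics/g13.png

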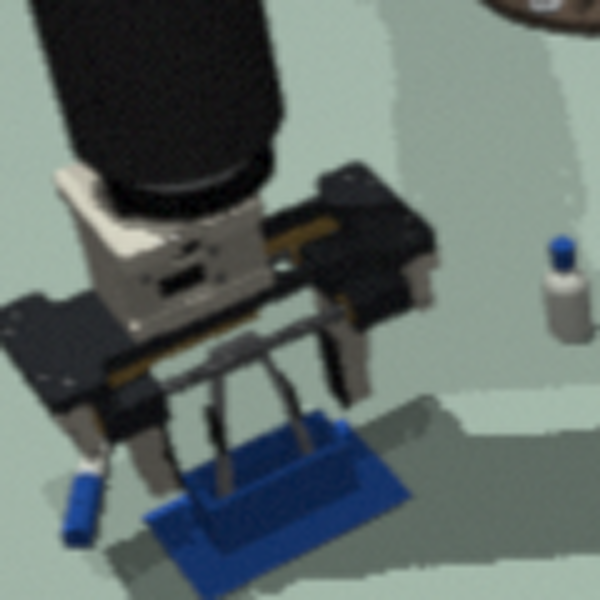

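The tongs stand in the pocket and the fingers are clear on both sides, so I'm retracting straight up.

Call:
{"fn": "apply_moves", "kwargs": {"slide": [[0,0,-0.1],[0,0,-0.2],[0,0,-0.3],[0,0,-0.4],[0,0,-0.4],[0,0,-0.3],[0,0,0],[0,0,0]], "turn": [[0,0,0],[0,0,0],[0,0,0],[0,0,0],[0,0,0],[0,0,0],[0,0,0],[0,0,0]], "jaw": [0,0,0,0,0,0,0,0]}}

```text
time_s: 27.7
tcp_pos: [0.4848, -0.3347, 0.2395]
eef_rot: [-179.9, 0.2, -163.1]
contact_force: [-0.2, -0.7, -0.9]
gripper_width: 0.0879
```

Call:
{"fn": "apply_moves", "kwargs": {"slide": [[0.2,0.3,0],[0.3,0.4,0],[0.3,0.4,0],[0.2,0.3,0],[0,0,0],[0,0,0],[0,0,0],[0,0,0]], "turn": [[0,0,0],[0,0,0],[0,0,0],[0,0,0],[0,0,0],[0,0,0],[0,0,0],[0,0,0]], "jaw": [0,0,0,0,0,0,0,0]}}

```text
time_s: 28.5
tcp_pos: [0.3486, -0.2302, 0.2374]
eef_rot: [-180.0, -0.0, -163.1]
contact_force: [0.0, -0.8, 0.7]
gripper_width: 0.0876
```

Run:
```python
from p import *
S=r.capture('scene');T=r.capture('top')
cv2.imwrite('pics/e1.png',cv2.resize(S['pixels'],(800,600),interpolation=cv2.INTER_CUBIC))
s=r.get_state();print(s['tcp_pos'],s['time_s'],s['qd'])
for k,C in(('S',S),('T',T)):
    P=cloud(C)
    m=(abs(P[...,0]-.485)<.05)&(abs(P[...,1]+.334)<.05)&(P[...,2]>.106)&(P[...,2]<.125)
    if m.sum():print(k,'head',m.sum(),P[m].mean(0),P[m].max(0))
    m=(abs(P[...,0]-.529)<.03)&(abs(P[...,1]-.305)<.03)&(P[...,2]>.125)&(P[...,2]<.16)
    if m.sum():print(k,'std',m.sum(),P[m].mean(0),P[m].max(0))
```

```text
[ 0.3485 -0.2302  0.2374] 28.6 [ 0.0573 -0.2807 -0.2016 -0.0766 -0.0529 -0.1634]
S head 71 [ 0.4874 -0.3366  0.1133] [ 0.4955 -0.3231  0.118 ]
S std 33 [0.5305 0.3032 0.1327] [0.5372 0.3138 0.1374]
T head 50 [ 0.4849 -0.3333  0.1155] [ 0.4939 -0.321   0.1194]
T std 32 [0.5283 0.306  0.1355] [0.5354 0.3135 0.1406]
```

View pics/e1.png

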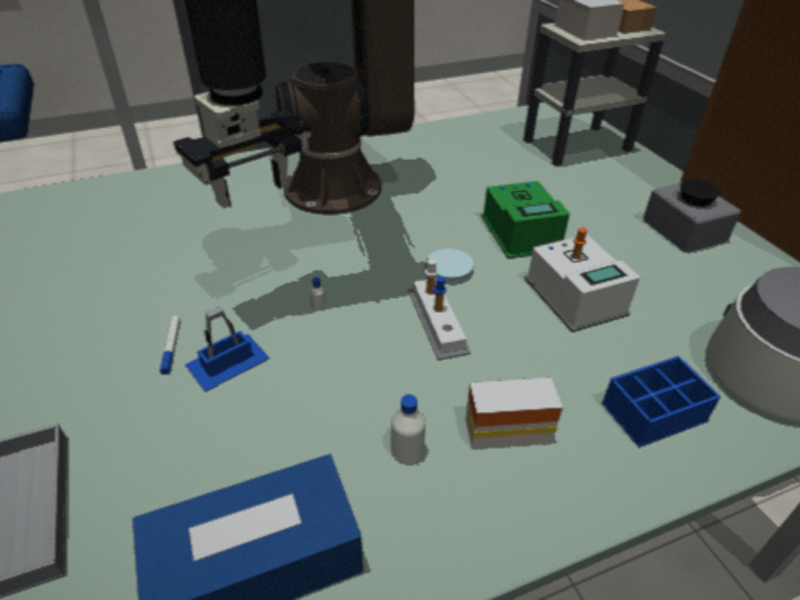

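The final view shows the standard upright in the white reader at (578,245), the tongs in the holder at (222,335), and nothing else moved. Handing in.

```bash
python3 -c "
from plant import r
print(r.close_job())"
```

```text
the job is handed in; nothing more can be done
None
```

I loaded the orange standard into the white reader with the tongs, stood the tongs back in their holder and handed the job in at about 28.6 s. No verdict was reported.

- **Pressing:** I eased the seat down at about 5–6 N until the force climbed, then held it at about 15–16 N for more than 0.5 s. That is 14–14.5 N measured plus about 1.4 N for the weight of the tongs and standard; no reading came near 25 N.
- **Standard:** it is upright and free, with its top at z ≈ 0.135–0.137 m, so the foot is about 33 mm below the mouth. It is within about 2 mm of the well's axis.
- **Tongs:** the head is back within about 2–3 mm of where it started and at the same height. The arm is clear of everything.
- **Everything else:** the two other standards, the carton, flask, dropper, dish, marker and green reader look unmoved in the last scene picture. I judged that by eye and did not measure it.
- **Disagreement:** the two cameras differ by about 2–3 mm in y, which I averaged. No check failed.

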